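# Load three sample tubes in order into a tilt-out tube incubator

### The arm

A 7-joint arm with a two-finger parallel gripper is mounted at the origin on the work surface; the furniture and walls round the work are solid. World frame = base frame: x ahead of the robot, y to its left, z up, the work surface at z = 0. Lengths are in m, angles in rad, forces in N, time in s.
With the tool pointing down it reaches from about 0.425 to 0.875 m from the base axis. Payload 4.7 kg.
Tool frame: the origin (TCP) lies on the centre line of the jaws, within the pads' length; the fingertips stand 14 mm ahead of it and the grasp point (between the pads) lies 5 mm behind it; z points along the fingers, y is the line along which they close (so a half turn about z gives the same grasp; the last joint's range is limited). The gripper opens to 87 mm and grips with 3 to 60 N. Pads are 19 mm wide; open, the fingers measure 117 mm over their backs; the gripper's body (75 mm by 190 mm) begins 51 mm behind the grasp point.
Start: joints at [-1.269, 0.321, -0.07, 1.45, 0.023, 1.371, -0.057], TCP at [0.185, 0.623, 0.198] pointing down, gripper open.
Joint ranges: [-2.86, 2.86], [-0.3, 2.09], [-1.38, 1.24], [0.06, 2.45], [-1.56, 4.7], [0.09, 2.05], [-2.69, 2.69]. Speed limits (rad/s): [2.57, 2.57, 3.14, 3.14, 3.14, 3.14, 3.14].

### API

Orientations are given as a rotation vector (axis times angle).
In Python, from bench import ctrl gives the robot as it stands.
- The arm moves only by the tool send_rows, never from a script. Its argument "steps" is a list of rows, each an object of numbers: "tx", "ty", "tz": the shift along the tool's x, y, z in units of 60 mm (1.0 is 60 mm); "turn": the turn about the tool's z in units of 8 degrees (1.0 is 8 degrees); "grip": the opening, from 0 (shut) to 1 (fully open). A call has 1 to 12 rows; each row shifts and turns the commanded pose from where the row before left it, along the tool's axes as they then stand; what a row does not reach is not made up. A row lasts 1/8 s, in which the tool goes at most 62.5 mm and 10.7 degrees, less where a joint would pass 70% of its speed; a pose out of reach is approached as far as the arm can. A call is refused whole if a number of a shift passes 1 or a number of a turn 1, either way. A call with a gripper value outside its range is refused whole. The fingers move at their own pace and stop on an object; "newtons" is the grip in N (left out, the last holds). Time passes only in rows, so rows that do not move let the fingers close. It gives the time, the measured TCP pose, the force, the opening and the grip force at its end, in the units of the state.
- ctrl.get_state(): the state, without advancing time (a new reading comes with each control period).
- ctrl.get_image(name): name is "scene" or "side" or "wrist"; returns a dict with "pixels" (420x560x3 uint8, red, green, blue), "K" (3x3 intrinsics, pixels), "cam_to_world" (4x4, takes a point from camera to world coordinates); the wrist camera has in their place "T_tool_cam" (4x4, takes a point from camera to tool coordinates, whose origin is the TCP and whose axes are the flange's). Camera axes: x right, y down, z forward; pixel columns grow to the right and rows downward; lengths in m; the calibration is good to about 2 mm. A picture is of the moment at which its call begins: read the wrist's pose just before it. There is no depth.
- ctrl.close_job(): hands the job in; it is judged then, once.
The state is a dict: "time": time; "joint_positions": joint angles; "qd": joint speeds; "joint_torque": joint torques, N m; "position": TCP position; "tool_rot": TCP orientation; "ft_force": force on the tool from outside, world axes, zero at the start; "torque": the same for the moment, N m; "grip_width": opening from 0.0 (shut) to 1.0 (fully open); "grip_force": force on a finger pad.
Only numpy, scipy, OpenCV 4.12 (cv2) and the standard library are available. Lean on these libraries where they do the work, as an engineer would, in place of code of your own. Each camera call takes 0.05 s, during which the arm holds its last target. There are 200 camera calls.

### The job

Start the incubation run: pull the incubator's front down as far as it goes by its bar handle, then load the tubes cap up and fully home, in this order because the incubator times its wells from the left: blue cap in well 1 (one dot, leftmost), yellow cap in well 2, red cap in well 3. The red tube was left standing on its cap, so it must be turned over on the way: lay it down on the worktop and take it again. When all three are in, push the front fully shut, and do not knock or shift the bottles and the flask around.

Things in the scene. Friction and masses are not known exactly. Their poses are not given: they have to be found in the camera images.
- tilt_rack (a joint): angle (rad) of the incubator's tilt-out front, a bottom-hinged door that carries a heated block with three wells: 0 is shut (front upright), grows as its top is pulled down towards the robot, to the stop at 0.52. Friction (about 0.6 N m) holds it at any angle. It starts shut or slightly ajar.
- incubator: the tube incubator, a fixed white box 140 mm deep (x) and 135 mm high (127 mm inside under the roof) with a grey control panel at its left; the bay of the tilt-out front is 212 mm wide. The origin is the middle of the bay's underside, on the worktop; x points away from the robot, the front's outer face lies at x = -70 mm. Position and heading vary.
- rack_hinge (a point): middle of the hinge line of the tilt-out front, 22 mm above the worktop and 12 mm behind the outer face of the shut front. It turns with the front: y along the hinge (to the robot's left), x into the incubator and z up along the front.
- rack_handle (a point): point on the axis of the steel handle in the middle of the outer face of the front, 8 mm below its upper end: a round bar 11 mm thick and 67 mm long that runs up the front (along z), standing 35 mm (axis) out from the face on two legs; the point is 98 mm above the hinge and 47 mm in front of it when shut. Same axes as the hinge.
- well1 (a point): centre of the floor of well 1 (one dark dot beside it, the leftmost seen from the robot) in the aluminium block on the front; z points out along its axis. A round hole 32 mm across, 46 mm deep, wells 64 mm apart; the block's flat top is 46 mm above this point. The wells turn with the front: at 0.52 rad they lean 0.52 rad towards the robot; shut, the roof covers them.
- well2 (a point): centre of the floor of well 2 (two dots, the middle) in the aluminium block on the front; z points out along its axis. A round hole 32 mm across, 46 mm deep, wells 64 mm apart; the block's flat top is 46 mm above this point. The wells turn with the front: at 0.52 rad they lean 0.52 rad towards the robot; shut, the roof covers them.
- well3 (a point): centre of the floor of well 3 (three dots, the rightmost) in the aluminium block on the front; z points out along its axis. A round hole 32 mm across, 46 mm deep, wells 64 mm apart; the block's flat top is 46 mm above this point. The wells turn with the front: at 0.52 rad they lean 0.52 rad towards the robot; shut, the roof covers them.
- tube_blue: 30 ml sample tube with a blue screw cap: clear body with a white label, 28 mm across, 95 mm long overall, about 45 g; the cap is 33 mm across and takes up the last 18 mm. The origin is the tip of the conical bottom (a flat 10 mm across), z points along the tube to the cap; the cone is 18 mm long. It stands cap up in one of the two holes of the green bench stand.
- tube_yellow: 30 ml sample tube with a yellow screw cap: clear body with a white label, 28 mm across, 95 mm long overall, about 45 g; the cap is 33 mm across and takes up the last 18 mm. The origin is the tip of the conical bottom (a flat 10 mm across), z points along the tube to the cap; the cone is 18 mm long. It stands cap up in the other hole of the green bench stand.
- tube_red: 30 ml sample tube with a red screw cap: clear body with a white label, 28 mm across, 95 mm long overall, about 45 g; the cap is 33 mm across and takes up the last 18 mm. The origin is the tip of the conical bottom (a flat 10 mm across), z points along the tube to the cap; the cone is 18 mm long. It starts upside down on its cap on the worktop, tip up.
- stand: green bench stand, a fixed block 50 x 118 x 45 mm; the origin is the centre of its underside, y along its length; two holes 30.5 mm across, 40 mm deep at y = +35 and -35 mm, so a tube in it stands 55 mm out.
- amber_bottle: amber glass bottle with a black cap, 86 mm across and 162 mm high, behind the bench stand; bystander. The origin is the centre of its underside.
- powder_jar: cream jar with a green band, 67 mm across and 118 mm high, behind the bench stand; bystander. The origin is the centre of its underside.
- wash_bottle: squeeze wash bottle with a red top and spout, 97x65x191 mm, right of the incubator; bystander. The origin is the centre of its underside.
- grey_bottle: white bottle with a black cap, 70 mm across and 192 mm high, at the right edge; bystander. The origin is the centre of its underside.
- flask: conical flask with a red stopper, 63 mm across and 115 mm high, at the right edge; bystander. The origin is the centre of its underside.
Things that resemble listed ones, but are neither listed nor needed, are in the scene too. What is shaped like the tube_yellow but brown is not meant.

How it is judged:
On the way, in this order (a step that is already met when the one before it is completed fails the run):
1. the incubator's front is pulled down to its stop (value of joint tilt_rack above 0.46 rad), for 0.2 s.
2. the blue tube is seated cap up in well 1 and let go, the earlier tubes still seated (distance between tube_blue and well1 below 0.009 m and angle between the z axis of tube_blue and the z axis of well1, either way round below 0.2 rad and contact force between the fingers and tube_blue below 0.2 N), for 0.2 s.
3. the yellow tube is seated cap up in well 2 and let go, the earlier tubes still seated (distance between tube_blue and well1 below 0.009 m and angle between the z axis of tube_blue and the z axis of well1, either way round below 0.2 rad and distance between tube_yellow and well2 below 0.009 m and angle between the z axis of tube_yellow and the z axis of well2, either way round below 0.2 rad and contact force between the fingers and tube_yellow below 0.2 N), for 0.2 s.
4. the red tube is seated cap up in well 3 and let go, the earlier tubes still seated (distance between tube_blue and well1 below 0.009 m and angle between the z axis of tube_blue and the z axis of well1, either way round below 0.2 rad and distance between tube_yellow and well2 below 0.009 m and angle between the z axis of tube_yellow and the z axis of well2, either way round below 0.2 rad and distance between tube_red and well3 below 0.009 m and angle between the z axis of tube_red and the z axis of well3, either way round below 0.2 rad and contact force between the fingers and tube_red below 0.2 N), for 0.2 s.
At the end, for the whole second after the job is handed in: The front is shut (joint below 0.04 rad) with the blue, yellow and red tube at rest in wells 1, 2 and 3: each tube's tip within 9 mm of the centre of its well's floor and its axis within 0.2 rad of the well's (value of joint tilt_rack below 0.04 rad and distance between tube_blue and well1 below 0.009 m and angle between the z axis of tube_blue and the z axis of well1, either way round below 0.2 rad and linear speed of each of tube_blue, tube_yellow, tube_red below 0.02 m/s and distance between tube_yellow and well2 below 0.009 m and angle between the z axis of tube_yellow and the z axis of well2, either way round below 0.2 rad and distance between tube_red and well3 below 0.009 m and angle between the z axis of tube_red and the z axis of well3, either way round below 0.2 rad); the robot touches nothing.
It fails at once if one of the bottles, the jar or the flask is shifted by more than 30 mm or tipped over (distance of any of amber_bottle, powder_jar, wash_bottle, grey_bottle, flask from where it was at the start of the episode above 0.03 m or angle between any of amber_bottle, powder_jar, wash_bottle, grey_bottle, flask's own z axis and vertical above 0.5 rad).
It also fails if it takes over 72 s, if anything falls off the work surface, if the arm or the gripper's body presses on something with over 40 N, if the wrist force passes 120 N, or if a joint passes its speed limit or range.

## Working session

There is one attempt and no reset: what is moved stays moved. The work goes in short steps, Python scripts to look and compute and a tool call to move; the robot and the scene stay as the last step left them, time stands still between calls to the robot, and variables do not carry over. Pictures are saved under pics/ and viewed, at most 10 in all, crops included, and the job is handed in when it is done.

Besides the shell and the picture viewer there is one more tool, called after "Emit:" by a JSON object that holds its "method" and its "body", one argument or row to a line. send_rows: Moves the arm, as the interface text tells. Its arguments: {"type":"object","properties":{"steps":{"type":"array"},"newtons":{"type":"number"}},"required":["steps"]}

```bash
ls; mkdir -p pics
cat > h.py <<'E'
import numpy as np, cv2
from bench import ctrl
from scipy.spatial.transform import Rotation as R
def grab(n,f=None):
    s=ctrl.get_state(); im=ctrl.get_image(n); p=np.asarray(im['pixels'])
    K=np.array(im['K']); 
    if 'cam_to_world' in im: T=np.array(im['cam_to_world'])
    else:
        W=np.eye(4);W[:3,:3]=R.from_rotvec(s['tool_rot']).as_matrix();W[:3,3]=s['position'];T=W@np.array(im['T_tool_cam'])
    if f: cv2.imwrite('pics/'+f,p[:,:,::-1])
    return p,K,T
def ray(K,T,uv):
    d=T[:3,:3]@np.linalg.inv(K)@np.array([uv[0],uv[1],1.]); return T[:3,3],d/np.linalg.norm(d)
def onz(K,T,uv,z):
    o,d=ray(K,T,uv); return o+d*(z-o[2])/d[2]
def tri(a,b):
    (o1,d1),(o2,d2)=a,b
    A=np.array([d1,-d2]).T; t=np.linalg.lstsq(A,o2-o1,rcond=None)[0]
    p,q=o1+t[0]*d1,o2+t[1]*d2; return (p+q)/2,np.linalg.norm(p-q)
def proj(K,T,P):
    c=np.linalg.inv(T)@np.append(P,1); q=K@c[:3]; return q[:2]/q[2]
E
python3 - <<'E'
from h import *
np.set_printoptions(precision=4,suppress=True)
for n in('scene','side','wrist'):
    p,K,T=grab(n,n+'0.png'); print(n,K[0,0],K[0,2],K[1,2]);print(T)
    np.savez(n+'0.npz',p=p,K=K,T=T)
s=ctrl.get_state();print(s)
E
```

```text
pics
scene 403.27761191014605 283.5727569056966 207.97396743190615
[[ 0.3697  0.6589 -0.6551  1.2767]
 [ 0.9291 -0.2646  0.2582 -0.357 ]
 [-0.0033 -0.7042 -0.71    0.93  ]
 [ 0.      0.      0.      1.    ]]
side 381.65535424922405 277.9241370714088 209.9890037607728
[[-0.9256  0.2838 -0.2503  0.7803]
 [ 0.3783  0.7117 -0.5919  0.5638]
 [ 0.0101 -0.6426 -0.7661  0.895 ]
 [ 0.      0.      0.      1.    ]]
wrist 377.57616517117657 278.74719739246643 213.7176504095529
[[ 0.2843  0.9294  0.2355  0.1199]
 [ 0.9587 -0.2752 -0.0712  0.6421]
 [-0.0013  0.246  -0.9693  0.3819]
 [ 0.      0.      0.      1.    ]]
{'time': 0.15, 'joint_positions': array([-1.2689,  0.3216, -0.0701,  1.4514,  0.0226,  1.3708, -0.0569]), 'qd': array([-0.0007, -0.0013, -0.0011, -0.004 ,  0.0003, -0.0019,  0.0001]), 'joint_torque': array([ -0.0001, -49.1794,  -0.4045, -31.2876,  -0.0638,   0.0405,
         0.0001]), 'position': array([0.1844, 0.6228, 0.1968]), 'tool_rot': array([-0.4504, -3.1091,  0.0022]), 'ft_force': array([0.3499, 0.5145, 0.5281]), 'torque': array([ 0.0152,  0.0166, -0.0134]), 'grip_force': 0.0, 'grip_width': 0.998523839317354}
```

View pics/scene0.png

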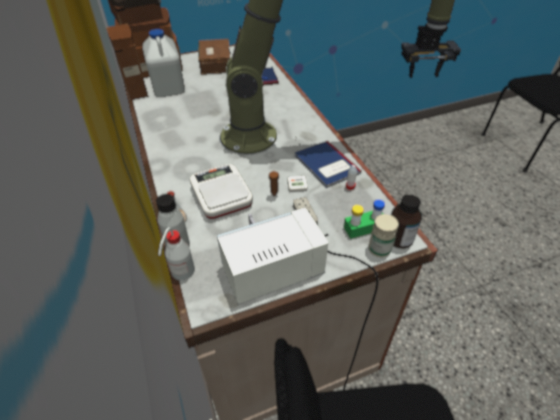

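View pics/side0.png

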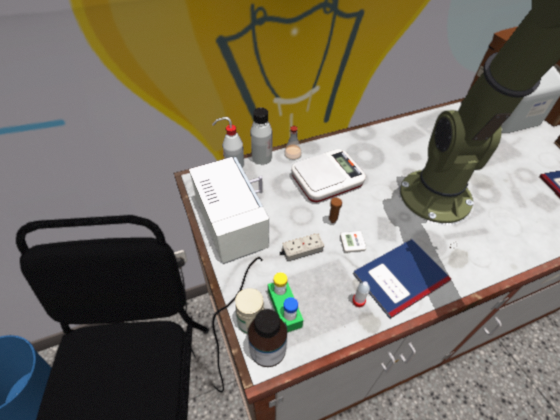

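Run:
```python
from h import *
np.set_printoptions(precision=4,suppress=True)
A={n:np.load(n+'0.npz') for n in('scene','side')}
r={n:(A[n]['K'],A[n]['T']) for n in A}
def blobs(n,lo,hi,lo2=None,hi2=None):
    h=cv2.cvtColor(A[n]['p'],cv2.COLOR_RGB2HSV); m=cv2.inRange(h,lo,hi)
    k,l,st,c=cv2.connectedComponentsWithStats(m)
    return [(st[i].tolist(),c[i].round(1).tolist()) for i in range(1,k) if st[i][4]>15]
for nm,lo,hi in(('blue',(105,150,130),(120,255,255)),('yel',(22,180,150),(32,255,255)),('red',(0,170,120),(6,255,255)),('red2',(174,170,120),(180,255,255)),('green',(50,150,60),(80,255,255)),('brown',(5,150,40),(14,255,180))):
    for n in r: print(nm,n,[b for b in blobs(n,lo,hi) if b[1][1]>150][:8])
for nm,a,b in(('blue',(379,206),(290,306)),('yel',(357,212),(280,281)),('red',(352,183),(361,294))):
    print(nm,tri(ray(*r['scene'],a),ray(*r['side'],b)))
for uv in((219,237),(311,212),(327,245),(229,273)): print('top sc',onz(*r['scene'],uv,.135))
for uv in((192,167),(235,158),(266,214),(216,232)): print('top sd',onz(*r['side'],uv,.135))
c=cv2.resize(A['side']['p'][110:340,170:400],None,fx=2.6,fy=2.6,interpolation=cv2.INTER_CUBIC)
cv2.imwrite('pics/side0c.png',c[:,:,::-1])
```

```text
blue scene [([374, 201, 10, 7, 58], [378.7, 204.0])]
blue side [([284, 298, 14, 14, 154], [290.5, 304.4]), ([4, 373, 28, 32, 237], [17.6, 387.3])]
yel scene [([353, 208, 9, 6, 40], [357.1, 210.2])]
yel side [([274, 274, 13, 12, 119], [280.1, 279.2])]
red scene [([168, 232, 11, 8, 60], [173.0, 236.0])]
red side [([353, 299, 11, 7, 23], [357.8, 303.3])]
red2 scene []
red2 side [([544, 175, 16, 17, 33], [550.9, 182.3]), ([390, 289, 41, 27, 170], [409.5, 302.0])]
green scene [([346, 213, 27, 23, 324], [360.4, 225.4])]
green side [([269, 284, 34, 47, 512], [284.3, 307.7])]
brown scene [([271, 173, 6, 6, 28], [273.5, 175.5])]
brown side [([330, 198, 11, 23, 153], [334.8, 208.2]), ([475, 291, 28, 13, 82], [488.6, 297.1]), ([457, 305, 11, 8, 30], [461.6, 308.5]), ([322, 353, 16, 11, 83], [328.7, 358.6]), ([342, 357, 10, 6, 16], [346.6, 359.6]), ([254, 395, 20, 25, 271], [264.0, 407.7])]
blue (array([0.5981, 0.2141, 0.0875]), np.float64(0.0021907931746153074))
yel (array([0.5934, 0.1439, 0.0841]), np.float64(0.003180296943372938))
red (array([0.4121, 0.2282, 0.0263]), np.float64(0.010756154655561045))
top sc [ 0.5793 -0.2625  0.135 ]
top sc [ 0.5858 -0.0037  0.135 ]
top sc [ 0.7076 -0.0145  0.135 ]
top sc [ 0.6983 -0.2703  0.135 ]
top sd [ 0.6996 -0.2631  0.135 ]
top sd [ 0.5736 -0.254   0.135 ]
top sd [ 0.5656 -0.0223  0.135 ]
top sd [ 0.7012 -0.0144  0.135 ]
```

View pics/side0c.png

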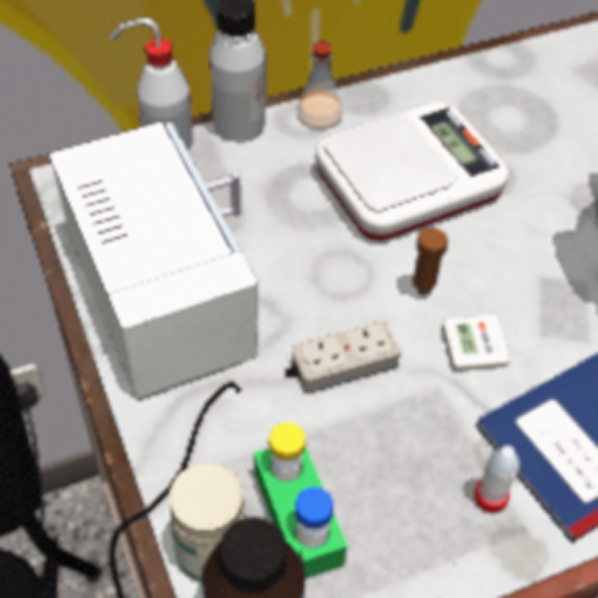

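Emit:
{"method": "send_rows", "body": {
  "steps": [
    {"turn": -1, "tz": -0.5, "grip": 0.5},
    {"turn": -1, "tz": -0.6},
    {"turn": -0.06, "tz": -0.6},
    {"tx": -0.63, "ty": -0.76},
    {"tx": -0.63, "ty": -0.76},
    {"tx": -0.63, "ty": -0.76},
    {"tx": -0.63, "ty": -0.76},
    {"tx": -0.63, "ty": -0.76},
    {"tx": -0.63, "ty": -0.76},
    {"tx": -0.63, "ty": -0.76},
    {"tx": 0, "ty": -0.95},
    {"tx": 0, "ty": -0.95}
  ]
}}

```text
validation failed for argument at $.st...
```

Emit:
{"method": "send_rows", "body": {
  "steps": [
    {"ty": -0.95},
    {"ty": -0.95},
    {"ty": -0.95},
    {"ty": -0.95},
    {"ty": -0.95},
    {"ty": -0.95},
    {},
    {}
  ]
}}

```text
validation failed for argument at $.st...
```

Run:
```python
from h import *
np.set_printoptions(precision=4,suppress=True)
p,K,T=grab('wrist','w1.png'); np.savez('w1.npz',p=p,K=K,T=T)
s=ctrl.get_state();print(s['time'],s['position'],s['tool_rot']);print(T)
```

```text
0.2 [0.1845 0.6229 0.197 ] [-0.4505 -3.109   0.0018]
[[ 0.2843  0.9293  0.2356  0.1199]
 [ 0.9587 -0.2753 -0.0708  0.6421]
 [-0.001   0.246  -0.9693  0.3821]
 [ 0.      0.      0.      1.    ]]
```

View pics/w1.png

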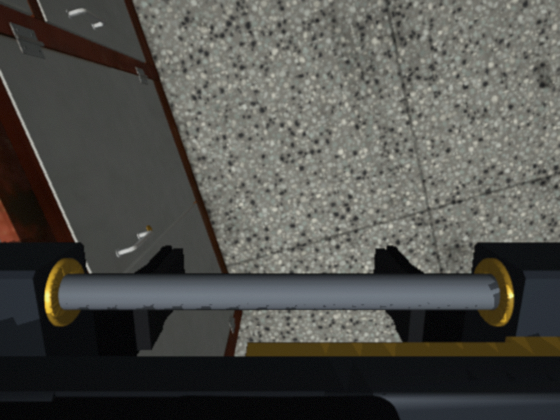

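Emit:
{"method": "send_rows", "body": {
  "steps": [
    {"tx": 0, "ty": 0, "tz": -0.5, "turn": -1, "grip": 0.5},
    {"tx": 0, "ty": 0, "tz": -0.6, "turn": -1, "grip": 0.5},
    {"tx": 0, "ty": 0, "tz": -0.6, "turn": -0.06, "grip": 0.5},
    {"tx": -0.63, "ty": -0.76, "tz": 0, "turn": 0, "grip": 0.5},
    {"tx": -0.63, "ty": -0.76, "tz": 0, "turn": 0, "grip": 0.5},
    {"tx": -0.63, "ty": -0.76, "tz": 0, "turn": 0, "grip": 0.5},
    {"tx": -0.63, "ty": -0.76, "tz": 0, "turn": 0, "grip": 0.5},
    {"tx": -0.63, "ty": -0.76, "tz": 0, "turn": 0, "grip": 0.5},
    {"tx": -0.63, "ty": -0.76, "tz": 0, "turn": 0, "grip": 0.5},
    {"tx": -0.63, "ty": -0.76, "tz": 0, "turn": 0, "grip": 0.5},
    {"tx": 0, "ty": -0.95, "tz": 0, "turn": 0, "grip": 0.5},
    {"tx": 0, "ty": -0.95, "tz": 0, "turn": 0, "grip": 0.5}
  ]
}}

```text
time: 1.7
position: [0.4492, 0.1879, 0.2993]
tool_rot: [-0.001, -3.141, 0.001]
ft_force: [0.8, 0.0, -0.5]
grip_width: 0.495
grip_force: 0.0
```

Emit:
{"method": "send_rows", "body": {
  "steps": [
    {"tx": 0, "ty": -0.9, "tz": 0, "turn": 0, "grip": 0.5},
    {"tx": 0, "ty": -0.9, "tz": 0, "turn": 0, "grip": 0.5},
    {"tx": 0, "ty": -0.9, "tz": 0, "turn": 0, "grip": 0.5},
    {"tx": 0, "ty": -0.9, "tz": 0, "turn": 0, "grip": 0.5},
    {"tx": 0, "ty": -0.9, "tz": 0, "turn": 0, "grip": 0.5},
    {"tx": 0, "ty": -0.9, "tz": 0, "turn": 0, "grip": 0.5},
    {"tx": 0, "ty": 0, "tz": 0, "turn": 0, "grip": 0.5},
    {"tx": 0, "ty": 0, "tz": 0, "turn": 0, "grip": 0.5}
  ]
}}

```text
time: 2.7
position: [0.4489, -0.1333, 0.2995]
tool_rot: [-0.0, -3.142, -0.001]
ft_force: [0.2, 0.1, -1.1]
grip_width: 0.501
grip_force: 0.0
```

Run:
```python
from h import *
np.set_printoptions(precision=4,suppress=True)
p,K,T=grab('wrist','w2.png'); np.savez('w2.npz',p=p,K=K,T=T)
s=ctrl.get_state();print(s['time'],s['position'],s['tool_rot'],s['ft_force']);print(T)
```

```text
2.75 [ 0.4491 -0.1327  0.2995] [ 0.0025 -3.1414 -0.0009] [ 0.327   0.0566 -0.9398]
[[ 0.0006  0.9693  0.246   0.3816]
 [ 1.     -0.001   0.0013 -0.1335]
 [ 0.0015  0.246  -0.9693  0.4848]
 [ 0.      0.      0.      1.    ]]
```

View pics/w2.png

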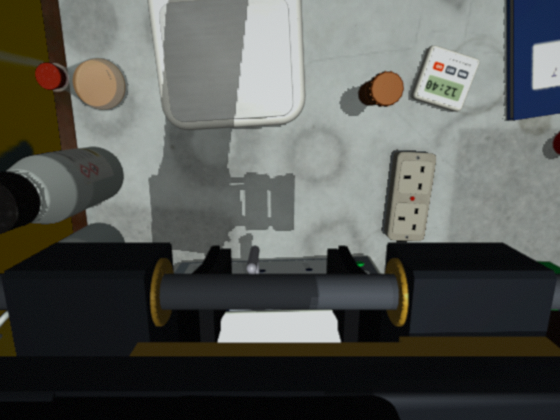

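Emit:
{"method": "send_rows", "body": {
  "steps": [
    {"tx": -0.8, "ty": 0, "tz": 0, "turn": 0, "grip": 0.5},
    {"tx": -0.8, "ty": 0, "tz": 0, "turn": 0, "grip": 0.5},
    {"tx": -0.8, "ty": 0, "tz": 0, "turn": 0, "grip": 0.5},
    {"tx": 0, "ty": 0, "tz": 0, "turn": 0, "grip": 0.5},
    {"tx": 0, "ty": 0, "tz": 0, "turn": 0, "grip": 0.5}
  ]
}}

```text
time: 3.38
position: [0.5926, -0.133, 0.299]
tool_rot: [0.002, -3.14, 0.0]
ft_force: [-0.1, 0.5, 0.3]
grip_width: 0.5
grip_force: 0.0
```

Run:
```python
from h import *
np.set_printoptions(precision=4,suppress=True)
p,K,T=grab('wrist','w3.png'); np.savez('w3.npz',p=p,K=K,T=T)
s=ctrl.get_state();print(s['time'],s['position'],s['tool_rot'],s['ft_force']);print(T)
```

```text
3.425 [ 0.5923 -0.1336  0.2998] [ 0.0007 -3.1413 -0.0008] [-0.7294  0.4913  0.3748]
[[-0.0008  0.9697  0.2442  0.5256]
 [ 1.      0.0007  0.0006 -0.1331]
 [ 0.0004  0.2442 -0.9697  0.4844]
 [ 0.      0.      0.      1.    ]]
```

View pics/w3.png

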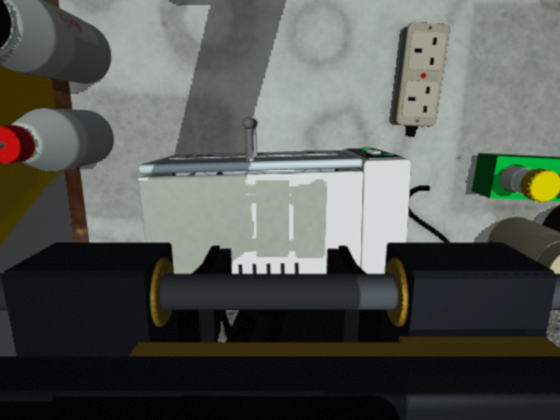

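Run:
```python
from h import *
np.set_printoptions(precision=4,suppress=True)
d=np.load('w3.npz');p,K,T=d['p'],d['K'],d['T']
c=cv2.resize(p[105:275,130:420],None,fx=2.75,fy=2.75,interpolation=cv2.INTER_CUBIC)
cv2.imwrite('pics/w3c.png',c[:,:,::-1])
```

```text
(no output)
```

View pics/w3c.png

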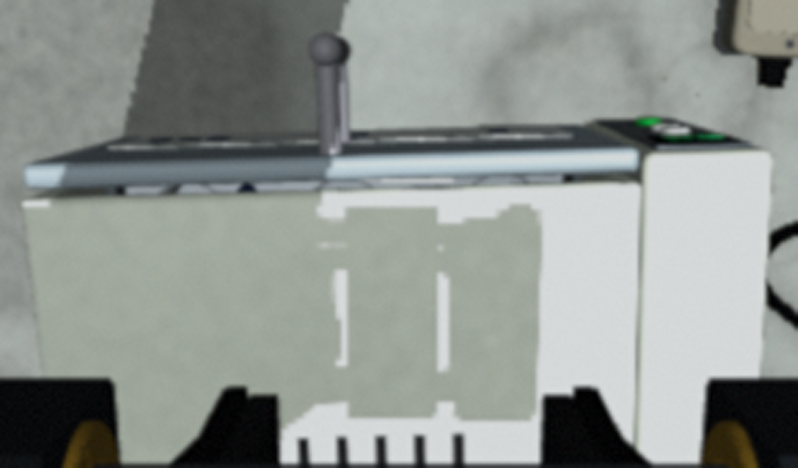

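Run:
```python
from h import *
np.set_printoptions(precision=4,suppress=True)
d=np.load('w3.npz');p,K,T=d['p'],d['K'],d['T']
for nm,c,z in(('roofR',(24,202),.135),('roofL',(638,183),.135),('doortop R back',(28,187),.13),('door top L back',(637,169),.13),('door top R front',(25,168),.13),('doortopLfront',(636,150),.13),('panel fL',(770,152),.135),('panel fR',(645,150),.135),('handle top',(328,50),.127),('panel back',(760,375),.135),('roofR side',(42,375),.135),('seam',(637,375),.135)):
    print(nm,onz(K,T,(130+c[0]/2.75,105+c[1]/2.75),z))
```

```text
roofR [ 0.5798 -0.2634  0.135 ]
roofL [ 0.5732 -0.0556  0.135 ]
doortop R back [ 0.5754 -0.2634  0.13  ]
door top L back [ 0.5691 -0.0551  0.13  ]
door top R front [ 0.5689 -0.2639  0.13  ]
doortopLfront [ 0.5626 -0.0558  0.13  ]
panel fL [ 0.5627 -0.012   0.135 ]
panel fR [ 0.5621 -0.0539  0.135 ]
handle top [ 0.5297 -0.1601  0.127 ]
panel back [ 0.6412 -0.0088  0.135 ]
roofR side [ 0.6414 -0.2626  0.135 ]
seam [ 0.6413 -0.0523  0.135 ]
```

Emit:
{"method": "send_rows", "body": {
  "steps": [
    {"tx": 0.53, "ty": -0.21, "tz": 0, "turn": -0.23, "grip": 0.5},
    {"tx": 0.52, "ty": -0.21, "tz": 0.1, "turn": 0, "grip": 0.5},
    {"tx": 0, "ty": 0, "tz": 0.8, "turn": 0, "grip": 0.5},
    {"tx": 0, "ty": 0, "tz": 0.8, "turn": 0, "grip": 0.5},
    {"tx": 0, "ty": 0, "tz": 0.8, "turn": 0, "grip": 0.5},
    {"tx": 0, "ty": 0, "tz": 0.7, "turn": 0, "grip": 0.5},
    {"tx": 0, "ty": 0, "tz": 0, "turn": 0, "grip": 0.0},
    {"tx": 0, "ty": 0, "tz": 0, "turn": 0, "grip": 0.0},
    {"tx": 0, "ty": 0, "tz": 0, "turn": 0, "grip": 0.0}
  ],
  "newtons": 15
}}

```text
time: 4.55
position: [0.532, -0.1604, 0.1102]
tool_rot: [-0.05, 3.137, 0.0]
ft_force: [-0.3, -0.3, -0.0]
grip_width: 0.247
grip_force: 0.0
```

Emit:
{"method": "send_rows", "body": {
  "steps": [
    {"tx": 0, "ty": 0, "tz": 0, "turn": 0, "grip": 0.0},
    {"tx": 0, "ty": 0, "tz": 0, "turn": 0, "grip": 0.0},
    {"tx": 0.18, "ty": 0, "tz": 0.11, "turn": 0, "grip": 0.0},
    {"tx": 0.17, "ty": 0, "tz": 0.14, "turn": 0, "grip": 0.0},
    {"tx": 0.15, "ty": 0, "tz": 0.16, "turn": 0, "grip": 0.0},
    {"tx": 0.13, "ty": 0, "tz": 0.17, "turn": 0, "grip": 0.0},
    {"tx": 0.07, "ty": 0, "tz": 0.09, "turn": 0, "grip": 0.0},
    {"tx": 0, "ty": 0, "tz": 0, "turn": 0, "grip": 0.0},
    {"tx": 0, "ty": 0, "tz": 0, "turn": 0, "grip": 0.0}
  ]
}}

```text
time: 5.68
position: [0.4874, -0.1629, 0.0704]
tool_rot: [0.048, -3.14, -0.001]
ft_force: [-10.5, 0.8, 26.5]
grip_width: 0.006
grip_force: 15.2
```

Emit:
{"method": "send_rows", "body": {
  "steps": [
    {"tx": 0, "ty": 0, "tz": -0.1, "turn": 0, "grip": 0.4},
    {"tx": 0, "ty": 0, "tz": 0, "turn": 0, "grip": 0.4},
    {"tx": 0, "ty": 0, "tz": -0.7, "turn": 0, "grip": 0.4},
    {"tx": 0, "ty": 0, "tz": -1, "turn": 0, "grip": 0.4},
    {"tx": 0, "ty": 0, "tz": -1, "turn": 0, "grip": 0.4},
    {"tx": -0.9, "ty": 0, "tz": -1, "turn": 0, "grip": 0.4},
    {"tx": -0.9, "ty": 0, "tz": 0, "turn": 0, "grip": 0.4},
    {"tx": 0, "ty": 0, "tz": 0, "turn": 0, "grip": 0.4},
    {"tx": 0, "ty": 0, "tz": 0, "turn": 0, "grip": 0.4}
  ]
}}

```text
time: 6.8
position: [0.5835, -0.1588, 0.2806]
tool_rot: [0.049, -3.138, 0.001]
ft_force: [0.1, 0.3, 0.4]
grip_width: 0.4
grip_force: 0.0
```

Run:
```python
from h import *
np.set_printoptions(precision=4,suppress=True)
p,K,T=grab('wrist'); np.savez('w4.npz',p=p,K=K,T=T)
s=ctrl.get_state();print(s['time'],s['position'],s['tool_rot'],s['ft_force'])
c=cv2.resize(p[65:250,130:420],None,fx=2.75,fy=2.75,interpolation=cv2.INTER_CUBIC)
cv2.imwrite('pics/w4c.png',c[:,:,::-1])
```

```text
6.85 [ 0.5832 -0.1592  0.2815] [ 0.0483 -3.1401  0.0002] [-0.6099 -0.0886  0.5936]
```

View pics/w4c.png

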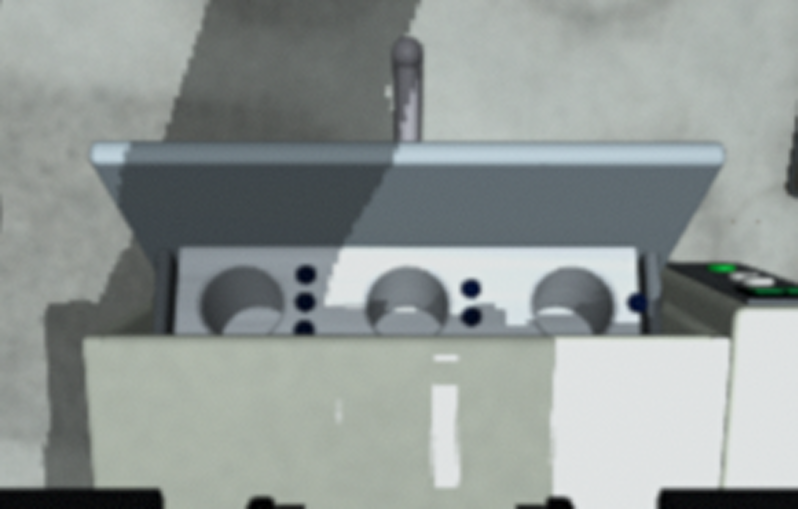

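Run:
```python
from h import *
from scipy.optimize import brentq
np.set_printoptions(precision=4,suppress=True)
d=np.load('w4.npz');p,K,T=d['p'],d['K'],d['T']
px=lambda c:(130+c[0]/2.75,65+c[1]/2.75)
roof=[onz(K,T,px(c),.135) for c in((84,338),(729,338))]; print('roof',roof)
psi=0.032; ex=np.array([np.cos(psi),np.sin(psi)]); H=np.array([.578,-.1595])
def f(c,X,Z):
    # angle such that door point (X,Z) in-plane coordinate matches ray
    def g(th):
        z=.022+Z*np.cos(th)+X*np.sin(th); w=onz(K,T,px(c),z)
        return (w[:2]-H)@ex-(X*np.cos(th)-Z*np.sin(th))
    return brentq(g,-.2,.9)
print('theta handle top',f((407,50),-47e-3,106e-3), 'door top back edge',f((407,163),0,.105), f((407,163),0,.108),'front',f((407,143),-.012,.108))
for nm,c in(('w3',(242,305)),('w2',(407,306)),('w1',(572,306)),('blockfront',(407,247))):
    for z in(.075,.085): print(nm,onz(K,T,px(c),z))
```

```text
roof [array([ 0.5794, -0.2639,  0.135 ]), array([ 0.5729, -0.0556,  0.135 ])]
theta handle top 0.5302544097067985 door top back edge 0.5693996463105907 0.5522182347093131 front 0.5085292384245452
w3 [ 0.5761 -0.2222  0.075 ]
w3 [ 0.5746 -0.2207  0.085 ]
w2 [ 0.5746 -0.1598  0.075 ]
w2 [ 0.5731 -0.1598  0.085 ]
w1 [ 0.5726 -0.0973  0.075 ]
w1 [ 0.5712 -0.0989  0.085 ]
blockfront [ 0.5524 -0.1604  0.075 ]
blockfront [ 0.5515 -0.1604  0.085 ]
```

Emit:
{"method": "send_rows", "body": {
  "steps": [
    {"tx": 0, "ty": 0, "tz": 0.7, "turn": 0, "grip": 0.55},
    {"tx": 0, "ty": 0, "tz": 0.7, "turn": 0, "grip": 0.55},
    {"tx": 0, "ty": 0, "tz": 0, "turn": 0, "grip": 0.55},
    {"tx": 0, "ty": 0, "tz": 0, "turn": 0, "grip": 0.55}
  ]
}}

```text
time: 7.35
position: [0.5846, -0.159, 0.2002]
tool_rot: [-0.049, 3.138, 0.001]
ft_force: [-0.6, -0.1, 1.0]
grip_width: 0.544
grip_force: 0.0
```

```bash
cat > dots.py <<'E'
from h import *
np.set_printoptions(precision=4,suppress=True)
p,K,T=grab('wrist'); np.savez('w5.npz',p=p,K=K,T=T)
s=ctrl.get_state();print(s['time'],s['position'],s['ft_force'])
V=[]
for f in('w4.npz','w5.npz'):
    d=np.load(f);q=d['p'];h=cv2.cvtColor(q,cv2.COLOR_RGB2HSV)
    m=((h[...,2]<70)&(q[...,2].astype(int)>q[...,0].astype(int)+18)).astype('uint8'); m[245:]=0
    k,l,st,c=cv2.connectedComponentsWithStats(m)
    L=[(c[i],st[i][4]) for i in range(1,k) if 8<st[i][4]<200]
    print(f,[(a.round(1).tolist(),b) for a,b in L]); V.append((d['K'],d['T'],L))
a,b=V
for c,_ in a[2]:
    best=min(((tri(ray(a[0],a[1],c),ray(b[0],b[1],e)),e) for e,_ in b[2]),key=lambda t:t[0][1]+ (9 if not .04<t[0][0][2]<.11 else 0))
    print(c.round(1),best[1].round(1),best[0])
E
python3 dots.py
```

```text
7.4 [ 0.5851 -0.1591  0.2006] [ 0.3693 -0.1907  0.8974]
w4.npz [([240.8, 164.4], np.int32(20)), ([300.9, 169.6], np.int32(19)), ([409.5, 170.9], np.int32(10)), ([240.5, 174.6], np.int32(24)), ([361.8, 174.8], np.int32(32)), ([300.8, 179.8], np.int32(26)), ([240.0, 183.7], np.int32(19))]
w5.npz [([231.8, 173.4], np.int32(37)), ([306.3, 180.1], np.int32(42)), ([231.4, 186.1], np.int32(40)), ([382.2, 186.2], np.int32(57)), ([447.5, 184.0], np.int32(12)), ([306.6, 192.4], np.int32(40)), ([231.0, 198.6], np.int32(43))]
[240.8 164.4] [231.8 173.4] (array([ 0.5648, -0.1995,  0.0647]), np.float64(0.0002492420889553178))
[300.9 169.6] [306.3 180.1] (array([ 0.5669, -0.1364,  0.0751]), np.float64(0.0002522981798719405))
[409.5 170.9] [447.5 184. ] (array([ 0.5595, -0.0389,  0.1187]), np.float64(0.00027908089260491865))
[240.5 174.6] [231.4 186.1] (array([ 0.5747, -0.1992,  0.0705]), np.float64(0.0002018962350970791))
[361.8 174.8] [382.2 186.2] (array([ 0.5712, -0.0712,  0.069 ]), np.float64(7.777196690085357e-05))
[300.8 179.8] [306.6 192.4] (array([ 0.5775, -0.1358,  0.0747]), np.float64(0.00020610909163280136))
[240.  183.7] [231.  198.6] (array([ 0.5816, -0.1977,  0.0878]), np.float64(0.000722698534752483))
```

Emit:
{"method": "send_rows", "body": {
  "steps": [
    {"tx": -0.15, "ty": 0.7, "tz": -0.7, "turn": 0, "grip": 0.55},
    {"tx": -0.15, "ty": 0.7, "tz": -0.7, "turn": 0, "grip": 0.55},
    {"tx": -0.15, "ty": 0.9, "tz": 0, "turn": 0, "grip": 0.55},
    {"tx": -0.15, "ty": 0.9, "tz": 0, "turn": 0, "grip": 0.55},
    {"tx": -0.15, "ty": 0.9, "tz": 0, "turn": 0, "grip": 0.55},
    {"tx": -0.15, "ty": 0.9, "tz": 0, "turn": 0, "grip": 0.55},
    {"tx": 0, "ty": 0.6, "tz": 0, "turn": 0, "grip": 0.55},
    {"tx": 0, "ty": 0, "tz": 0, "turn": 0, "grip": 0.55},
    {"tx": 0, "ty": 0, "tz": 0, "turn": 0, "grip": 0.55}
  ]
}}

```text
time: 8.52
position: [0.6282, 0.1777, 0.2836]
tool_rot: [-0.048, 3.139, -0.0]
ft_force: [0.3, -0.9, -0.4]
grip_width: 0.557
grip_force: 0.0
```

```bash
cat > tubes.py <<'E'
from h import *
np.set_printoptions(precision=4,suppress=True)
p,K,T=grab('wrist'); np.savez('w6.npz',p=p,K=K,T=T)
s=ctrl.get_state();print(s['time'],s['position'],s['tool_rot'],T[:3,3])
h=cv2.cvtColor(p,cv2.COLOR_RGB2HSV)
for nm,lo,hi,z in(('blue',(105,150,110),(120,255,255),.1),('yel',(22,170,130),(32,255,255),.1),('red',(0,150,90),(6,255,255),.018),('green',(50,150,60),(80,255,255),.045)):
    m=cv2.inRange(h,lo,hi)
    if nm=='red': m|=cv2.inRange(h,(174,150,90),(180,255,255))
    m[250:]=0
    for c in cv2.findContours(m,cv2.RETR_EXTERNAL,cv2.CHAIN_APPROX_NONE)[0]:
        if cv2.contourArea(c)<60: continue
        (u,v),rad=cv2.minEnclosingCircle(c); bb=cv2.boundingRect(c)
        print(nm,bb,cv2.contourArea(c),'circ',(round(u,1),round(v,1),round(rad,1)),onz(K,T,(u,v),z),'rect',cv2.minAreaRect(c))
E
python3 tubes.py
```

```text
8.575 [0.6282 0.177  0.2835] [-0.0463  3.139  -0.0003] [0.5604 0.1757 0.4687]
blue (299, 139, 34, 33) 821.5 circ (315.4, 155.1, 16.9) [0.5952 0.2124 0.1   ] rect ((315.5, 155.0), (32.0, 33.0), 90.0)
yel (228, 133, 34, 34) 854.5 circ (244.7, 149.7, 17.1) [0.5921 0.1439 0.1   ] rect ((244.5, 149.5), (33.0, 33.0), 90.0)
green (228, 122, 107, 51) 2439.0 circ (280.6, 134.2, 53.4) [0.5788 0.1785 0.045 ] rect ((279.5437316894531, 148.20350646972656), (106.4598617553711, 45.454776763916016), 4.5739216804504395)
```

Run:
```python
from h import *
np.set_printoptions(precision=4,suppress=True)
s=np.load('scene0.npz');d=np.load('side0.npz')
print('amber',onz(s['K'],s['T'],(409,202),.162),onz(d['K'],d['T'],(267,319),.162))
print('jar',onz(s['K'],s['T'],(384,225),.118),onz(d['K'],d['T'],(250,299),.118))
print('red tip',onz(d['K'],d['T'],(365.4,282.5),.095),onz(s['K'],s['T'],(353,165),.095),'cap',onz(d['K'],d['T'],(358.3,300),.01))
```

```text
amber [0.6739 0.2471 0.162 ] [0.6702 0.2555 0.162 ]
jar [0.6899 0.1675 0.118 ] [0.6817 0.1793 0.118 ]
red tip [0.4114 0.2296 0.095 ] [0.4074 0.2294 0.095 ] cap [0.4146 0.2308 0.01  ]
```

Emit:
{"method": "send_rows", "body": {
  "steps": [
    {"tx": 0.53, "ty": 0.61, "tz": 0, "turn": 0, "grip": 0.55},
    {"tx": 0, "ty": 0, "tz": 0.9, "turn": 0, "grip": 0.55},
    {"tx": 0, "ty": 0, "tz": 0.9, "turn": 0, "grip": 0.55},
    {"tx": 0, "ty": 0, "tz": 0.9, "turn": 0, "grip": 0.55},
    {"tx": 0, "ty": 0, "tz": 0.56, "turn": 0, "grip": 0.55},
    {"tx": 0, "ty": 0, "tz": 0, "turn": 0, "grip": 0.2},
    {"tx": 0, "ty": 0, "tz": 0, "turn": 0, "grip": 0.2},
    {"tx": 0, "ty": 0, "tz": 0, "turn": 0, "grip": 0.2}
  ],
  "newtons": 8
}}

```text
time: 9.57
position: [0.5962, 0.2148, 0.0889]
tool_rot: [-0.049, 3.137, 0.003]
ft_force: [-0.1, -0.5, -0.0]
grip_width: 0.297
grip_force: 0.0
```

Emit:
{"method": "send_rows", "body": {
  "steps": [
    {"tx": 0, "ty": 0, "tz": 0, "turn": 0, "grip": 0.1},
    {"tx": 0, "ty": 0, "tz": 0, "turn": 0, "grip": 0.1}
  ]
}}

```text
time: 9.82
position: [0.5948, 0.2149, 0.087]
tool_rot: [-0.05, 3.14, 0.001]
ft_force: [-1.3, 0.9, 0.6]
grip_width: 0.127
grip_force: 0.0
```

Run:
```python
from h import *
s=ctrl.get_state();print(s['time'],s['grip_width'],s['grip_force'],s['position'])
p,K,T=grab('wrist'); np.savez('w7.npz',p=p,K=K,T=T); q,_,_=grab('side')
c=np.hstack([cv2.resize(p,(400,300)),cv2.resize(q[200:380,180:420],(400,300))])
cv2.imwrite('pics/w7.png',c[:,:,::-1])
```

```text
9.825 0.12669148926199952 0.0 [0.5948371  0.21489914 0.08704561]
```

View pics/w7.png

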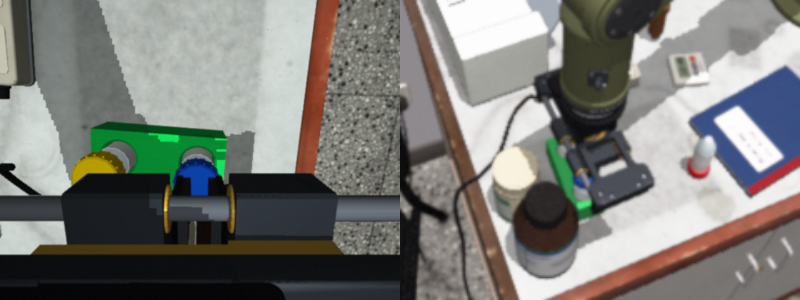

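Run:
```python
from h import *
np.set_printoptions(precision=4,suppress=True)
d=np.load('w7.npz');p,K,T=d['p'],d['K'],d['T']
h=cv2.cvtColor(p,cv2.COLOR_RGB2HSV)
m=cv2.inRange(h,(105,150,60),(122,255,255))
k,l,st,c=cv2.connectedComponentsWithStats(m);print([st[i].tolist() for i in range(1,k) if st[i][4]>30])
for nm,P in(('captop',(.5952,.2125,.1)),('capbot',(.5952,.2125,.082)),('tcp',(.5948,.2149,.087)),('tipfinger',(.5948,.2149,.073))):
    print(nm,proj(K,T,np.array(P)))
c=cv2.resize(p[190:360,200:350],None,fx=3.5,fy=3.5,interpolation=cv2.INTER_CUBIC)
q=grab('side')[0][250:330,240:360]; s=grab('scene')[0][160:260,320:440]
q=cv2.resize(q,(300,200),interpolation=cv2.INTER_CUBIC)
print(c.shape)
o=np.zeros((600,800,3),np.uint8);o[:595,:525]=c[:595];o[:183,525:]=cv2.resize(q,(275,183));o[200:429,525:]=cv2.resize(s,(275,229),interpolation=cv2.INTER_CUBIC)
cv2.imwrite('pics/w7c.png',o[:,:,::-1])
```

```text
[[242, 222, 63, 53, 1874]]
captop [273.6149 261.3114]
capbot [274.0183 248.8346]
tcp [278.5523 251.4876]
tipfinger [278.5338 242.8187]
(595, 525, 3)
```

View pics/w7c.png

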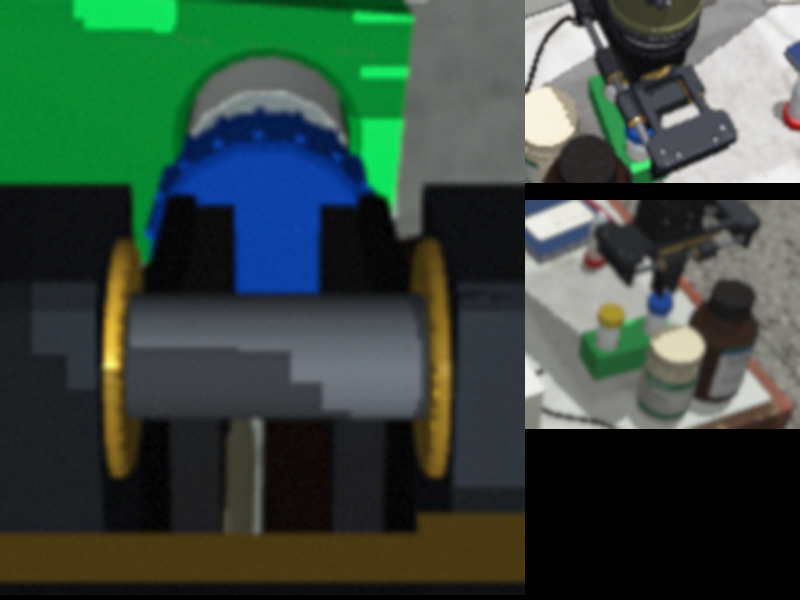

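Emit:
{"method": "send_rows", "body": {
  "steps": [
    {"tx": 0, "ty": 0, "tz": -0.1, "turn": 0, "grip": 0.58},
    {"tx": 0, "ty": 0, "tz": 0, "turn": 0, "grip": 0.58},
    {"tx": 0, "ty": 0, "tz": 0, "turn": 0, "grip": 0.58},
    {"tx": 0, "ty": 0, "tz": 0, "turn": 0, "grip": 0.58},
    {"tx": 0, "ty": 0, "tz": 0.2, "turn": 0, "grip": 0.58},
    {"tx": 0, "ty": 0, "tz": 0.23, "turn": 0, "grip": 0.58},
    {"tx": 0, "ty": 0, "tz": 0, "turn": 0, "grip": 0.3},
    {"tx": 0, "ty": 0, "tz": 0, "turn": 0, "grip": 0.3},
    {"tx": 0, "ty": 0, "tz": 0, "turn": 0, "grip": 0.3},
    {"tx": 0, "ty": 0, "tz": 0, "turn": 0, "grip": 0.3}
  ]
}}

```text
time: 11.28
position: [0.5947, 0.2148, 0.0668]
tool_rot: [-0.05, 3.141, 0.0]
ft_force: [0.3, 0.6, -0.3]
grip_width: 0.374
grip_force: 8.0
```

Emit:
{"method": "send_rows", "body": {
  "steps": [
    {"tx": 0, "ty": 0, "tz": -0.25, "turn": 0, "grip": 0.2},
    {"tx": 0, "ty": 0, "tz": -0.2, "turn": 0, "grip": 0.2},
    {"tx": 0, "ty": 0, "tz": 0, "turn": 0, "grip": 0.2},
    {"tx": 0.18, "ty": 0, "tz": 0.01, "turn": 0, "grip": 0.2},
    {"tx": 0.17, "ty": 0, "tz": 0.03, "turn": 0, "grip": 0.2},
    {"tx": 0.17, "ty": 0, "tz": 0.05, "turn": 0, "grip": 0.2},
    {"tx": 0.16, "ty": 0, "tz": 0.07, "turn": 0, "grip": 0.2},
    {"tx": 0, "ty": 0, "tz": 0, "turn": 0, "grip": 0.2}
  ]
}}

```text
time: 12.28
position: [0.5524, 0.2134, 0.0833]
tool_rot: [0.051, -3.14, 0.0]
ft_force: [0.3, -0.6, 0.5]
grip_width: 0.373
grip_force: 8.0
```

```bash
cat > look.py <<'E'
import sys
from h import *
np.set_printoptions(precision=4,suppress=True)
s=ctrl.get_state();print(s['time'],s['position'],s['ft_force'],s['grip_width'],s['grip_force'])
R_={'blue':[((105,130,60),(122,255,255))],'yel':[((22,150,100),(33,255,255))],'red':[((0,150,80),(6,255,255)),((174,150,80),(180,255,255))]}
for n in('scene','side','wrist'):
    p,K,T=grab(n); np.savez('l_'+n+'.npz',p=p,K=K,T=T); h=cv2.cvtColor(p,cv2.COLOR_RGB2HSV)
    for c in sys.argv[1:]:
        m=sum(cv2.inRange(h,*r) for r in R_[c])
        for k in cv2.findContours(m,cv2.RETR_EXTERNAL,cv2.CHAIN_APPROX_NONE)[0]:
            if cv2.contourArea(k)>20: r=cv2.minAreaRect(k); M=cv2.moments(k); print(n,c,cv2.boundingRect(k),int(cv2.contourArea(k)),'ctr',round(M['m10']/M['m00'],1),round(M['m01']/M['m00'],1),'rect',np.round(r[0],1),np.round(r[1],1),round(r[2],1))
E
python3 look.py blue
```

```text
12.275 [0.5524 0.2134 0.0833] [ 0.3113 -0.5875  0.5331] 0.3734850430237994 7.999153733253479
scene blue (369, 188, 10, 8) 36 ctr 373.3 191.5 rect [373.7 191.5] [ 5.5 10.3] 74.1
scene blue (300, 145, 39, 20) 361 ctr 319.1 155.0 rect [318.8 155.4] [17.1 35.4] 71.6
scene blue (150, 29, 13, 8) 63 ctr 156.0 32.5 rect [156.   32.4] [ 6.6 12.3] 81.9
side blue (0, 336, 50, 84) 3092 ctr 20.4 377.9 rect [ 24.5 377.5] [49. 83.] 0.0
side blue (356, 241, 90, 70) 3130 ctr 400.1 274.4 rect [400.4 272.8] [50.8 74.4] 58.0
side blue (548, 172, 12, 7) 35 ctr 553.8 174.5 rect [553.8 174.4] [ 5.1 11.4] 71.6
side blue (535, 55, 19, 13) 170 ctr 543.7 61.0 rect [544.  61.] [12. 18.] 90.0
wrist blue (263, 309, 32, 7) 111 ctr 278.7 311.0 rect [278.5 312. ] [ 6. 31.] 90.0
wrist blue (243, 239, 73, 35) 1808 ctr 278.8 259.2 rect [279. 256.] [34. 72.] 90.0
```

```bash
cat > tilt.py <<'E'
from h import *
# predicted image top row & width of the cap, gripped with axis point s0 at TCP+dz, for tilts about tool y
d=np.load('l_wrist.npz');K,T=d['K'],d['T'];s=ctrl.get_state();P=np.array(s['position'])
Rm=R.from_rotvec(s['tool_rot']).as_matrix();ex=-Rm[:,0];ey=Rm[:,1]
for dz in(.02,.0255,.03):
  for th in(0,.2,.35,.5,.65):
    a=-np.sin(th)*ex+np.cos(th)*np.array([0,0,1]);b=np.cross(ey,a)
    q=[]
    for sg in(77-87,95-87):
        for f in np.linspace(0,6.28,60): q.append(proj(K,T,P+[0,0,dz]+a*sg/1e3+.0165*(np.cos(f)*b+np.sin(f)*ey)))
    q=np.array(q);print(dz,th,q.min(0).round(1),q.max(0).round(1))
E
python3 tilt.py
```

```text
0.02 0 [241.6 226.9] [315.4 307.1]
0.02 0.2 [241.6 229.7] [315.4 306.6]
0.02 0.35 [241.6 230.6] [315.4 305.1]
0.02 0.5 [241.6 228.7] [315.3 303.4]
0.02 0.65 [241.7 227.7] [315.2 306.1]
0.0255 0 [240.4 230.2] [316.6 313.1]
0.0255 0.2 [240.4 233. ] [316.6 312.7]
0.0255 0.35 [240.4 234.2] [316.6 311.2]
0.0255 0.5 [240.4 232.2] [316.5 309. ]
0.0255 0.65 [240.5 231.2] [316.4 311.9]
0.03 0 [239.3 233.1] [317.6 318.3]
0.03 0.2 [239.3 235.9] [317.6 318. ]
0.03 0.35 [239.3 237.4] [317.6 316.6]
0.03 0.5 [239.4 235.3] [317.5 314.1]
0.03 0.65 [239.4 234.1] [317.5 316.8]
```

Run:
```python
from h import *
d=np.load('l_wrist.npz');p=d['p'];
for v in range(150,262,6): print(v,p[v,279].tolist(),p[v,262].tolist(),p[v,300].tolist())
s=ctrl.get_state();P=s['position']
for th in(0,.3,.52):
  for sv in(87,60,30,10): print(th,sv,proj(d['K'],d['T'],np.array(P)+[np.sin(th)*(87-sv)/1e3,0,.0255-np.cos(th)*(87-sv)/1e3]).round(0))
```

```text
150 [174, 180, 176] [174, 180, 177] [178, 182, 177]
156 [167, 173, 168] [173, 178, 173] [174, 178, 174]
162 [176, 182, 176] [171, 176, 172] [169, 176, 171]
168 [171, 175, 170] [174, 180, 174] [167, 173, 168]
174 [169, 174, 170] [170, 176, 170] [168, 173, 171]
180 [168, 175, 170] [182, 186, 182] [176, 183, 177]
186 [101, 105, 104] [105, 109, 105] [98, 103, 101]
192 [99, 104, 100] [99, 104, 101] [102, 106, 102]
198 [96, 100, 97] [104, 107, 104] [102, 106, 102]
204 [100, 104, 100] [102, 107, 103] [100, 104, 101]
210 [99, 103, 99] [95, 99, 95] [103, 107, 104]
216 [97, 100, 96] [97, 101, 98] [115, 120, 115]
222 [98, 102, 98] [102, 106, 103] [116, 120, 117]
228 [97, 100, 97] [99, 105, 103] [139, 143, 139]
234 [89, 95, 89] [54, 77, 59] [156, 161, 156]
240 [4, 43, 71] [4, 59, 20] [2, 57, 19]
246 [7, 55, 147] [7, 42, 117] [5, 42, 90]
252 [11, 55, 147] [9, 55, 147] [8, 54, 146]
258 [7, 55, 148] [6, 54, 147] [6, 54, 146]
0 87 [278. 271.]
0 60 [278. 251.]
0 30 [278. 234.]
0 10 [278. 225.]
0.3 87 [278. 271.]
0.3 60 [278. 266.]
0.3 30 [278. 262.]
0.3 10 [277. 260.]
0.52 87 [278. 271.]
0.52 60 [278. 278.]
0.52 30 [277. 283.]
0.52 10 [277. 286.]
```

Emit:
{"method": "send_rows", "body": {
  "steps": [
    {"tx": 0.3, "ty": 0, "tz": -0.5, "turn": 0, "grip": 0.2},
    {"tx": 0.2, "ty": 0, "tz": -0.8, "turn": 0, "grip": 0.2},
    {"tx": 0.14, "ty": -0.85, "tz": -0.12, "turn": 0, "grip": 0.2},
    {"tx": 0.14, "ty": -0.85, "tz": -0.12, "turn": 0, "grip": 0.2},
    {"tx": 0.14, "ty": -0.85, "tz": -0.12, "turn": 0, "grip": 0.2},
    {"tx": 0.14, "ty": -0.85, "tz": -0.12, "turn": 0, "grip": 0.2},
    {"tx": 0.14, "ty": -0.85, "tz": -0.12, "turn": 0, "grip": 0.2},
    {"tx": 0.14, "ty": -0.87, "tz": -0.1, "turn": 0, "grip": 0.2},
    {"tx": 0, "ty": 0, "tz": 0, "turn": 0, "grip": 0.2},
    {"tx": 0, "ty": 0, "tz": 0, "turn": 0, "grip": 0.2}
  ],
  "newtons": 15
}}

```text
time: 13.68
position: [0.4833, -0.0958, 0.204]
tool_rot: [-0.049, 3.141, 0.001]
ft_force: [0.1, 0.7, -0.4]
grip_width: 0.371
grip_force: 15.0
```

```bash
cat > seg.py <<'E'
# tube axis line in scene & side: print white-ish/blue pixels near grip; intersect planes to get the 3D axis
import sys
from h import *
np.set_printoptions(precision=3,suppress=True)
s=ctrl.get_state();P=np.array(s['position']);print(s['time'],P,s['grip_width'],s['grip_force'])
o=[]
for n in('side','scene'):
    p,K,T=grab(n);np.savez('l_'+n+'.npz',p=p,K=K,T=T)
    for th in(0,.3,.52,.8):
        print(n,th,[(proj(K,T,P+[np.sin(th)*(87-v)/1e3,0,.0255-np.cos(th)*(87-v)/1e3]).round(0).astype(int).tolist(),) for v in(87,60,30,5)])
        print('   rgb',[p[int(b),int(a)].tolist() for a,b in (proj(K,T,P+[np.sin(th)*(87-v)/1e3,0,.0255-np.cos(th)*(87-v)/1e3]) for v in(87,60,45,30,15,5))])
E
python3 seg.py
```

```text
13.675 [ 0.483 -0.096  0.204] 0.3711539676646368 14.997578859329224
side 0 [([285, 161],), ([285, 168],), ([285, 176],), ([284, 183],)]
   rgb [[17, 34, 67], [96, 106, 126], [210, 209, 209], [200, 199, 198], [220, 219, 218], [151, 149, 149]]
side 0.3 [([285, 161],), ([282, 169],), ([279, 177],), ([276, 184],)]
   rgb [[17, 34, 67], [155, 166, 181], [158, 161, 165], [138, 136, 135], [157, 156, 155], [146, 144, 144]]
side 0.52 [([285, 161],), ([280, 169],), ([275, 177],), ([271, 184],)]
   rgb [[17, 34, 67], [202, 210, 218], [187, 190, 194], [167, 165, 163], [161, 159, 158], [166, 172, 179]]
side 0.8 [([285, 161],), ([278, 168],), ([270, 176],), ([264, 182],)]
   rgb [[17, 34, 67], [216, 222, 227], [181, 179, 178], [175, 173, 171], [209, 212, 214], [136, 142, 149]]
scene 0 [([266, 171],), ([266, 179],), ([266, 187],), ([267, 194],)]
   rgb [[35, 67, 129], [162, 173, 176], [166, 175, 174], [152, 152, 148], [150, 151, 146], [156, 159, 152]]
scene 0.3 [([266, 171],), ([267, 180],), ([268, 190],), ([270, 198],)]
   rgb [[35, 67, 129], [177, 187, 188], [163, 164, 159], [164, 165, 159], [175, 178, 171], [144, 152, 153]]
scene 0.52 [([266, 171],), ([268, 181],), ([270, 191],), ([272, 200],)]
   rgb [[35, 67, 129], [185, 196, 196], [167, 168, 162], [168, 170, 163], [170, 178, 177], [146, 154, 154]]
scene 0.8 [([266, 171],), ([268, 181],), ([271, 192],), ([274, 201],)]
   rgb [[35, 67, 129], [186, 196, 197], [169, 170, 164], [172, 173, 167], [165, 175, 176], [151, 160, 160]]
```

Run:
```python
from h import *
a=np.load('l_side.npz')['p'].astype(int);b=np.load('side0.npz')['p'].astype(int)
d=np.abs(a-b).max(2)
for v in range(160,196,3): print(v,''.join('#' if x>25 else '.' for x in d[v,250:305]))
```

```text
160 #####.....................#############################
163 ###.##....................#########################....
166 ########.....................###############...........
169 #########.............###.....######.............######
172 ###########.........##############............##.######
175 #############......#############..............####.####
178 ###############...############..................#######
181 ########....################..........####........#####
184 #########...#################################.......###
187 #########...###################################.......#
190 .#########..#####################################......
193 ..#################################################....
```

Emit:
{"method": "send_rows", "body": {
  "steps": [
    {"tx": -0.23, "ty": 0, "tz": 0.41, "turn": 0, "grip": 0.2},
    {"tx": -0.23, "ty": 0, "tz": 0.41, "turn": 0, "grip": 0.2},
    {"tx": -0.23, "ty": 0, "tz": 0.41, "turn": 0, "grip": 0.2},
    {"tx": -0.09, "ty": 0, "tz": 0.16, "turn": 0, "grip": 0.2},
    {"tx": -0.09, "ty": 0, "tz": 0.16, "turn": 0, "grip": 0.2},
    {"tx": -0.09, "ty": 0, "tz": 0.16, "turn": 0, "grip": 0.2},
    {"tx": 0, "ty": 0, "tz": 0, "turn": 0, "grip": 0.2}
  ],
  "newtons": 8
}}

```text
time: 14.65
position: [0.5406, -0.0945, 0.1009]
tool_rot: [0.05, -3.141, 0.0]
ft_force: [-0.3, 0.3, -0.2]
grip_width: 0.377
grip_force: 8.0
```

Emit:
{"method": "send_rows", "body": {
  "steps": [
    {"tx": -0.08, "ty": 0, "tz": 0.15, "turn": 0, "grip": 0.2},
    {"tx": -0.08, "ty": 0, "tz": 0.15, "turn": 0, "grip": 0.2},
    {"tx": -0.02, "ty": 0, "tz": 0.03, "turn": 0, "grip": 0.2},
    {"tx": 0, "ty": 0, "tz": 0, "turn": 0, "grip": 0.2}
  ]
}}

```text
time: 15.15
position: [0.5515, -0.0942, 0.0813]
tool_rot: [0.05, -3.141, 0.0]
ft_force: [0.3, -1.0, -1.1]
grip_width: 0.376
grip_force: 8.0
```

Emit:
{"method": "send_rows", "body": {
  "steps": [
    {"tx": -0.025, "ty": 0, "tz": 0.04, "turn": 0, "grip": 0.2},
    {"tx": -0.025, "ty": 0, "tz": 0.04, "turn": 0, "grip": 0.2},
    {"tx": 0, "ty": 0, "tz": 0, "turn": 0, "grip": 0.2}
  ]
}}

```text
time: 15.52
position: [0.5546, -0.0942, 0.0779]
tool_rot: [-0.05, 3.141, 0.001]
ft_force: [-3.8, -0.9, 7.5]
grip_width: 0.373
grip_force: 8.0
```

Emit:
{"method": "send_rows", "body": {
  "steps": [
    {"tx": 0, "ty": 0, "tz": -0.03, "turn": 0, "grip": 0.5},
    {"tx": 0, "ty": 0, "tz": 0, "turn": 0, "grip": 0.5},
    {"tx": 0, "ty": 0, "tz": 0, "turn": 0, "grip": 0.5},
    {"tx": 0, "ty": 0, "tz": -0.5, "turn": 0, "grip": 0.5},
    {"tx": 0, "ty": 0, "tz": -1, "turn": 0, "grip": 0.5},
    {"tx": -0.6, "ty": -0.1, "tz": -0.8, "turn": 0, "grip": 0.5},
    {"tx": 0, "ty": 0, "tz": 0, "turn": 0, "grip": 0.5},
    {"tx": 0, "ty": 0, "tz": 0, "turn": 0, "grip": 0.5}
  ]
}}

```text
time: 16.52
position: [0.5901, -0.0988, 0.2157]
tool_rot: [0.05, -3.14, 0.0]
ft_force: [-0.2, -0.5, -1.3]
grip_width: 0.499
grip_force: 0.0
```

```bash
cat > chk.py <<'E'
import sys
# compare cap blob in the wrist view against the seated prediction of a well
from h import *
np.set_printoptions(precision=4,suppress=True)
C={'blue':(1,[((105,130,60),(122,255,255))]),'yel':(2,[((22,150,100),(33,255,255))]),'red':(3,[((0,150,80),(6,255,255)),((174,150,80),(180,255,255))])}
p,K,T=grab('wrist');np.savez('l_wrist.npz',p=p,K=K,T=T);h=cv2.cvtColor(p,cv2.COLOR_RGB2HSV)
s=ctrl.get_state();print(s['time'],s['position'])
psi=.0325;ex=np.array([np.cos(psi),np.sin(psi),0]);ey=np.array([-np.sin(psi),np.cos(psi),0]);ez=np.array([0,0,1.])
def well(i,th=.52): return np.array([.5972,-.1597,.031])+ey*.064*(2-i)
a=-np.sin(.52)*ex+np.cos(.52)*ez;b=np.cos(.52)*ex+np.sin(.52)*ez
for c in sys.argv[1:]:
    i,rs=C[c];m=sum(cv2.inRange(h,*r) for r in rs);m[250:]=0
    for k in cv2.findContours(m,cv2.RETR_EXTERNAL,cv2.CHAIN_APPROX_NONE)[0]:
        if cv2.contourArea(k)>80: print(c,'seen bbox',cv2.boundingRect(k),cv2.contourArea(k))
    for lift in(0,.01,.02):
        q=np.array([proj(K,T,well(i)+a*(v+lift)+.0165*(np.cos(f)*b+np.sin(f)*ey)) for v in(.077,.095) for f in np.linspace(0,6.28,60)])
        lo,hi=q.min(0),q.max(0);print('  pred lift',lift,np.r_[lo,hi-lo].round(0))
E
python3 chk.py blue
```

```text
16.575 [ 0.5895 -0.0986  0.2151]
blue seen bbox (263, 130, 44, 47) 1539.0
  pred lift 0 [260. 133.  44.  49.]
  pred lift 0.01 [260. 126.  45.  51.]
  pred lift 0.02 [259. 119.  47.  52.]
```

Emit:
{"method": "send_rows", "body": {
  "steps": [
    {"tx": -0.04, "ty": 0.8, "tz": 0, "turn": 0, "grip": 0.57},
    {"tx": -0.04, "ty": 0.8, "tz": 0, "turn": 0, "grip": 0.57},
    {"tx": -0.04, "ty": 0.8, "tz": 0, "turn": 0, "grip": 0.57},
    {"tx": -0.04, "ty": 0.8, "tz": 0.2, "turn": 0, "grip": 0.57},
    {"tx": 0, "ty": 0.83, "tz": 0.4, "turn": 0, "grip": 0.57},
    {"tx": 0, "ty": 0, "tz": 0.8, "turn": 0, "grip": 0.57},
    {"tx": 0, "ty": 0, "tz": 0.8, "turn": 0, "grip": 0.57},
    {"tx": 0, "ty": 0, "tz": 0.27, "turn": 0, "grip": 0.57},
    {"tx": 0, "ty": 0, "tz": 0, "turn": 0, "grip": 0.2},
    {"tx": 0, "ty": 0, "tz": 0, "turn": 0, "grip": 0.2},
    {"tx": 0, "ty": 0, "tz": 0, "turn": 0, "grip": 0.2},
    {"tx": 0, "ty": 0, "tz": 0, "turn": 0, "grip": 0.2}
  ]
}}

```text
time: 18.08
position: [0.5941, 0.1434, 0.0703]
tool_rot: [-0.05, 3.138, 0.002]
ft_force: [0.4, 0.1, 5.5]
grip_width: 0.373
grip_force: 8.0
```

Emit:
{"method": "send_rows", "body": {
  "steps": [
    {"tx": 0, "ty": 0, "tz": -0.2, "turn": 0, "grip": 0.2},
    {"tx": 0, "ty": 0, "tz": -0.22, "turn": 0, "grip": 0.2},
    {"tx": 0, "ty": 0, "tz": 0, "turn": 0, "grip": 0.2}
  ]
}}

```text
time: 18.45
position: [0.5936, 0.1434, 0.0952]
tool_rot: [-0.05, 3.139, 0.002]
ft_force: [0.3, 0.4, -0.9]
grip_width: 0.372
grip_force: 8.0
```

Emit:
{"method": "send_rows", "body": {
  "steps": [
    {"tx": 0.18, "ty": 0, "tz": 0.01, "turn": 0, "grip": 0.2},
    {"tx": 0.17, "ty": 0, "tz": 0.03, "turn": 0, "grip": 0.2},
    {"tx": 0.17, "ty": 0, "tz": 0.05, "turn": 0, "grip": 0.2},
    {"tx": 0.16, "ty": 0, "tz": 0.07, "turn": 0, "grip": 0.2},
    {"tx": 0, "ty": 0, "tz": 0, "turn": 0, "grip": 0.2},
    {"tx": 0.3, "ty": 0, "tz": -0.5, "turn": 0, "grip": 0.2},
    {"tx": 0.2, "ty": 0, "tz": -0.8, "turn": 0, "grip": 0.2},
    {"tx": 0, "ty": 0, "tz": -0.6, "turn": 0, "grip": 0.2},
    {"tx": 0, "ty": 0, "tz": 0, "turn": 0, "grip": 0.2}
  ],
  "newtons": 10
}}

```text
time: 19.58
position: [0.5238, 0.1415, 0.201]
tool_rot: [-0.05, 3.136, 0.005]
ft_force: [0.5, 0.4, -0.9]
grip_width: 0.372
grip_force: 10.0
```

Emit:
{"method": "send_rows", "body": {
  "steps": [
    {"tx": 0.2, "ty": -0.8, "tz": -0.03, "turn": 0, "grip": 0.2},
    {"tx": 0.2, "ty": -0.8, "tz": 0, "turn": 0, "grip": 0.2},
    {"tx": 0.2, "ty": -0.8, "tz": 0, "turn": 0, "grip": 0.2},
    {"tx": 0.2, "ty": -0.8, "tz": 0, "turn": 0, "grip": 0.2},
    {"tx": 0, "ty": -0.8, "tz": 0, "turn": 0, "grip": 0.2},
    {"tx": 0, "ty": -0.8, "tz": 0, "turn": 0, "grip": 0.2},
    {"tx": 0, "ty": -0.18, "tz": 0, "turn": 0, "grip": 0.2},
    {"tx": 0, "ty": 0, "tz": 0, "turn": 0, "grip": 0.2}
  ]
}}

```text
time: 20.58
position: [0.4829, -0.1595, 0.199]
tool_rot: [0.047, -3.14, 0.0]
ft_force: [0.8, -0.0, -1.0]
grip_width: 0.37
grip_force: 10.0
```

```bash
python3 seg.py | head -5
python3 - <<'E'
from h import *
a=np.load('l_side.npz')['p'].astype(int);b=np.load('side0.npz')['p'].astype(int)
d=np.abs(a-b).max(2)
for v in range(140,192,3): print(v,''.join('#' if x>25 else '.' for x in d[v,230:300]))
E
```

```text
20.575 [ 0.483 -0.159  0.199] 0.36968865511283894 9.99998688697815
side 0 [([276, 147],), ([276, 154],), ([276, 163],), ([276, 169],)]
   rgb [[46, 37, 17], [121, 109, 62], [162, 164, 166], [222, 221, 220], [226, 226, 226], [227, 227, 227]]
side 0.3 [([276, 147],), ([273, 155],), ([270, 163],), ([268, 170],)]
   rgb [[46, 37, 17], [165, 161, 141], [177, 182, 188], [141, 140, 138], [136, 134, 133], [148, 149, 150]]
140 ......................................################################
143 .......................................####..#########################
146 ........................................#####.####################....
149 ......................................##################..............
152 .....................................#################................
155 ...................................#######.######.....................
158 ....###...........................########.###........................
161 .....####.........####.#........########.###.........................#
164 .......####.....###########.........#######....................#######
167 ........####...##########################.....................########
170 ...........############################.......................#####.##
173 ............#######################................#########....#####.
176 .............###############################################......####
179 ...............###############..##############################......##
182 ................#############...###############################.......
185 ..................###########...#####.###########################.....
188 ....................#########...####################################..
191 ....................#.########.#################################......
```

Emit:
{"method": "send_rows", "body": {
  "steps": [
    {"tx": -0.25, "ty": 0, "tz": 0.38, "turn": 0, "grip": 0.2},
    {"tx": -0.24, "ty": 0, "tz": 0.38, "turn": 0, "grip": 0.2},
    {"tx": -0.23, "ty": 0, "tz": 0.4, "turn": 0, "grip": 0.2},
    {"tx": -0.09, "ty": 0, "tz": 0.16, "turn": 0, "grip": 0.2},
    {"tx": -0.09, "ty": 0, "tz": 0.16, "turn": 0, "grip": 0.2},
    {"tx": -0.09, "ty": 0, "tz": 0.16, "turn": 0, "grip": 0.2},
    {"tx": -0.08, "ty": 0, "tz": 0.14, "turn": 0, "grip": 0.2},
    {"tx": -0.08, "ty": 0, "tz": 0.14, "turn": 0, "grip": 0.2},
    {"tx": 0, "ty": 0, "tz": 0, "turn": 0, "grip": 0.2}
  ],
  "newtons": 8
}}

```text
time: 21.8
position: [0.5525, -0.1575, 0.0839]
tool_rot: [0.05, -3.141, 0.001]
ft_force: [0.4, -1.2, -1.9]
grip_width: 0.374
grip_force: 8.0
```

Emit:
{"method": "send_rows", "body": {
  "steps": [
    {"tx": -0.04, "ty": 0, "tz": 0.06, "turn": 0, "grip": 0.2},
    {"tx": -0.03, "ty": 0, "tz": 0.05, "turn": 0, "grip": 0.2},
    {"tx": 0, "ty": 0, "tz": 0, "turn": 0, "grip": 0.2}
  ]
}}

```text
time: 22.18
position: [0.5563, -0.1574, 0.079]
tool_rot: [0.05, -3.141, -0.001]
ft_force: [-3.8, -3.0, 7.1]
grip_width: 0.374
grip_force: 8.1
```

Emit:
{"method": "send_rows", "body": {
  "steps": [
    {"tx": 0, "ty": 0, "tz": -0.03, "turn": 0, "grip": 0.5},
    {"tx": 0, "ty": 0, "tz": 0, "turn": 0, "grip": 0.5},
    {"tx": 0, "ty": 0, "tz": 0, "turn": 0, "grip": 0.5},
    {"tx": 0, "ty": 0, "tz": -0.5, "turn": 0, "grip": 0.5},
    {"tx": 0, "ty": 0, "tz": -1, "turn": 0, "grip": 0.5},
    {"tx": -0.6, "ty": 0.2, "tz": -0.8, "turn": 0, "grip": 0.5},
    {"tx": 0, "ty": 0, "tz": 0, "turn": 0, "grip": 0.5},
    {"tx": 0, "ty": 0, "tz": 0, "turn": 0, "grip": 0.5}
  ]
}}

```text
time: 23.18
position: [0.5916, -0.1437, 0.217]
tool_rot: [0.05, -3.14, -0.0]
ft_force: [-0.7, -0.8, -0.6]
grip_width: 0.502
grip_force: 0.0
```

```bash
python3 chk.py blue yel
```

```text
23.225 [ 0.5909 -0.1439  0.2164]
blue seen bbox (320, 130, 45, 46) 1564.0
  pred lift 0 [317. 133.  46.  48.]
  pred lift 0.01 [319. 126.  48.  50.]
  pred lift 0.02 [320. 119.  49.  52.]
yel seen bbox (236, 130, 43, 40) 1210.5
  pred lift 0 [235. 133.  44.  48.]
  pred lift 0.01 [234. 126.  45.  50.]
  pred lift 0.02 [232. 120.  47.  52.]
```

Emit:
{"method": "send_rows", "body": {
  "steps": [
    {"tx": 0.26, "ty": 0.9, "tz": -0.2, "turn": 0, "grip": 0.57},
    {"tx": 0.26, "ty": 0.9, "tz": -0.2, "turn": 0, "grip": 0.57},
    {"tx": 0.26, "ty": 0.9, "tz": -0.2, "turn": 0, "grip": 0.57},
    {"tx": 0.26, "ty": 0.9, "tz": -0.2, "turn": 0, "grip": 0.57},
    {"tx": 0.26, "ty": 0.9, "tz": -0.2, "turn": 0, "grip": 0.57},
    {"tx": 0.26, "ty": 0.9, "tz": 0, "turn": 0, "grip": 0.57},
    {"tx": 0.26, "ty": 0.9, "tz": 0, "turn": 0, "grip": 0.57},
    {"tx": 0, "ty": 0, "tz": 0, "turn": 0, "grip": 0.57},
    {"tx": 0, "ty": 0, "tz": 0, "turn": 0, "grip": 0.57}
  ]
}}

```text
time: 24.35
position: [0.4705, 0.2291, 0.2766]
tool_rot: [0.049, -3.14, 0.003]
ft_force: [0.3, -0.5, 0.7]
grip_width: 0.573
grip_force: 0.0
```

Run:
```python
from h import *
np.set_printoptions(precision=4,suppress=True)
s=ctrl.get_state();p,K,T=grab('wrist');np.savez('r1.npz',p=p,K=K,T=T);print(s['time'],s['position'])
h=cv2.cvtColor(p,cv2.COLOR_RGB2HSV);m=cv2.inRange(h,(0,150,80),(6,255,255))|cv2.inRange(h,(174,150,80),(180,255,255));m[250:]=0
for k in cv2.findContours(m,cv2.RETR_EXTERNAL,cv2.CHAIN_APPROX_NONE)[0]:
    if cv2.contourArea(k)>60: (u,v),r=cv2.minEnclosingCircle(k);print(cv2.boundingRect(k),cv2.contourArea(k),u,v,r,onz(K,T,(u,v),.012))
print(proj(K,T,np.array([.411,.2296,.009])),proj(K,T,np.array([.411,.2296,.095])))
```

```text
24.35 [0.4705 0.2291 0.2766]
(366, 0, 18, 35) 216.5 375.5 16.558822631835938 17.788990020751953 [0.293  0.3285 0.012 ]
(329, 0, 15, 84) 640.0 334.5 41.5 41.862972259521484 [0.3194 0.2857 0.012 ]
[280.9503 125.1647] [281.3496 126.7258]
```

Emit:
{"method": "send_rows", "body": {
  "steps": [
    {"tx": 0.5, "ty": 0.05, "tz": 0.3, "turn": 0, "grip": 0.57},
    {"tx": 0.49, "ty": 0, "tz": 0.5, "turn": 0, "grip": 0.57},
    {"tx": 0, "ty": 0, "tz": 0.8, "turn": 0, "grip": 0.57},
    {"tx": 0, "ty": 0, "tz": 0.8, "turn": 0, "grip": 0.57},
    {"tx": 0, "ty": 0, "tz": 0.8, "turn": 0, "grip": 0.57},
    {"tx": 0, "ty": 0, "tz": 0.6, "turn": 0, "grip": 0.57},
    {"tx": 0, "ty": 0, "tz": 0.28, "turn": 0, "grip": 0.57},
    {"tx": 0, "ty": 0, "tz": 0, "turn": 0, "grip": 0.1},
    {"tx": 0, "ty": 0, "tz": 0, "turn": 0, "grip": 0.1},
    {"tx": 0, "ty": 0, "tz": 0, "turn": 0, "grip": 0.1},
    {"tx": 0, "ty": 0, "tz": 0, "turn": 0, "grip": 0.1}
  ],
  "newtons": 6
}}

```text
time: 25.78
position: [0.4123, 0.2322, 0.034]
tool_rot: [-0.05, 3.14, 0.003]
ft_force: [-0.5, -1.4, 3.6]
grip_width: 0.319
grip_force: 6.0
```

Emit:
{"method": "send_rows", "body": {
  "steps": [
    {"tx": 0, "ty": 0, "tz": 0.06, "turn": 0, "grip": 0.1},
    {"tx": -0.16, "ty": 0, "tz": 0, "turn": 0, "grip": 0.1},
    {"tx": -0.16, "ty": 0, "tz": 0, "turn": 0, "grip": 0.1},
    {"tx": -0.16, "ty": 0, "tz": 0.03, "turn": 0, "grip": 0.1},
    {"tx": -0.16, "ty": 0, "tz": 0.03, "turn": 0, "grip": 0.1},
    {"tx": -0.15, "ty": 0, "tz": 0.06, "turn": 0, "grip": 0.1},
    {"tx": -0.15, "ty": 0, "tz": 0.07, "turn": 0, "grip": 0.1},
    {"tx": 0, "ty": 0, "tz": 0, "turn": 0, "grip": 0.1}
  ]
}}

```text
time: 26.78
position: [0.4683, 0.2332, 0.0174]
tool_rot: [-0.049, 3.141, -0.001]
ft_force: [0.7, 0.1, -0.6]
grip_width: 0.313
grip_force: 6.0
```

```bash
cat > dif.py <<'E'
import sys
from h import *
np.set_printoptions(precision=4,suppress=True)
s=ctrl.get_state();P=np.array(s['position']);print(s['time'],P)
b=np.load('side0.npz')['p'].astype(int);p,K,T=grab('side');a=p.astype(int)
G=P+[0,0,float(sys.argv[1])];g=proj(K,T,G);print('grip px',g.round(1))
for th in(0,.3,.6,.9,1.2,1.57): print(th,'cap end px',proj(K,T,G+np.array([-np.sin(th),0,-np.cos(th)])*.06).round(0),'tip',proj(K,T,G+np.array([np.sin(th),0,np.cos(th)])*.03).round(0))
u,v=g.astype(int);h=cv2.cvtColor(p,cv2.COLOR_RGB2HSV);red=(cv2.inRange(h,(0,130,70),(8,255,255))|cv2.inRange(h,(172,130,70),(180,255,255)))>0
d=np.abs(a-b).max(2)
print('cols from',u-40)
for r in range(v-24,v+40,3): print(r,''.join('R' if red[r,c] else 'W' if (d[r,c]>25 and p[r,c].min()>140) else '#' if d[r,c]>25 else '.' for c in range(u-40,u+50)))
E
python3 dif.py .031
```

```text
26.775 [0.4683 0.2332 0.0174]
grip px [342.1 301.1]
0 cap end px [339. 312.] tip [344. 295.]
0.3 cap end px [345. 309.] tip [340. 297.]
0.6 cap end px [351. 305.] tip [337. 299.]
0.9 cap end px [357. 302.] tip [334. 301.]
1.2 cap end px [361. 297.] tip [332. 303.]
1.57 cap end px [364. 293.] tip [331. 305.]
cols from 302
277 W#################################################################........................
280 ##############################################################............................
283 ###################################################################.......................
286 ####################################################################......................
289 ####################################################################......................
292 ####################################################################......................
295 #######################################W#############################.#...................
298 #################################WW#####################################..................
301 #############
[... 612 characters left out ...]
#################W.................
322 ......................WW############W.........W##################W........................
325 ........................W######W..........WWWWWW#########WW...............................
328 ............................W###W..WWWWWWWWWWWWWW####WWWWWW...............................
331 .............................WWWWWWWWWWWWWWWWWWWWWWWWWWWWWWW........................RRRRRR
334 ............................WWWWWWWWWWWWWWWWWWWWWWWWWW......................RRRRRRRRRRRRR.
337 ..............................WWWWWWWWWWWWWWWWWW.....................RRRRRRRRR...RRRRRRRR.
340 ...............................WWWWWWWWWW.....................RRRRRRRRRRRRRRRRRRRRRRRRRRRR
```

Emit:
{"method": "send_rows", "body": {
  "steps": [
    {"tx": -0.12, "ty": 0, "tz": 0.12, "turn": 0, "grip": 0.1},
    {"tx": -0.11, "ty": 0, "tz": 0.12, "turn": 0, "grip": 0.1},
    {"tx": -0.07, "ty": 0, "tz": 0.12, "turn": 0, "grip": 0.1},
    {"tx": -0.05, "ty": 0, "tz": 0.06, "turn": 0, "grip": 0.1},
    {"tx": 0, "ty": 0, "tz": 0, "turn": 0, "grip": 0.1}
  ]
}}

```text
time: 27.45
position: [0.4884, 0.2337, -0.0079]
tool_rot: [0.05, -3.14, 0.001]
ft_force: [-0.6, 0.8, 0.6]
grip_width: 0.318
grip_force: 6.0
```

Emit:
{"method": "send_rows", "body": {
  "steps": [
    {"tx": 0, "ty": 0, "tz": 0, "turn": 0, "grip": 0.57},
    {"tx": 0, "ty": 0, "tz": 0, "turn": 0, "grip": 0.57},
    {"tx": 0, "ty": 0, "tz": 0, "turn": 0, "grip": 0.57},
    {"tx": 0, "ty": 0, "tz": -0.4, "turn": 0, "grip": 0.57},
    {"tx": 0, "ty": 0, "tz": -0.8, "turn": 0, "grip": 0.57},
    {"tx": 0, "ty": 0, "tz": -0.8, "turn": 0, "grip": 0.57},
    {"tx": 0, "ty": 0, "tz": 0, "turn": 0, "grip": 0.57},
    {"tx": 0, "ty": 0, "tz": 0, "turn": 0, "grip": 0.57}
  ]
}}

```text
time: 28.45
position: [0.4883, 0.2342, 0.1123]
tool_rot: [0.051, -3.14, -0.001]
ft_force: [-0.1, 0.1, -0.9]
grip_width: 0.569
grip_force: 0.0
```

```bash
cat > redcap.py <<'E'
from h import *
np.set_printoptions(precision=4,suppress=True)
s=ctrl.get_state();p,K,T=grab('wrist');np.savez('r2.npz',p=p,K=K,T=T);print(s['time'],s['position'])
h=cv2.cvtColor(p,cv2.COLOR_RGB2HSV);m=cv2.inRange(h,(0,150,80),(6,255,255))|cv2.inRange(h,(174,150,80),(180,255,255));m[255:]=0
for k in cv2.findContours(m,cv2.RETR_EXTERNAL,cv2.CHAIN_APPROX_NONE)[0]:
    if cv2.contourArea(k)>150:
        r=cv2.minAreaRect(k);bx=cv2.boxPoints(r);print(cv2.boundingRect(k),cv2.contourArea(k),r);print(np.array([onz(K,T,q,.0165) for q in bx]),'ctr',onz(K,T,r[0],.0165))
E
python3 redcap.py
```

```text
28.45 [0.4883 0.2342 0.1123]
(255, 127, 47, 28) 1134.0 ((278.0, 140.5), (27.0, 46.0), 90.0)
[[0.4279 0.2152 0.0165]
 [0.4268 0.2486 0.0165]
 [0.4462 0.2495 0.0165]
 [0.4473 0.2156 0.0165]] ctr [0.437  0.2322 0.0165]
(361, 0, 17, 36) 458.0 ((369.3017578125, 17.129308700561523), (35.17449188232422, 14.563060760498047), 86.633544921875)
[[0.3424 0.2851 0.0165]
 [0.3416 0.2948 0.0165]
 [0.3632 0.2983 0.0165]
 [0.364  0.2883 0.0165]] ctr [0.3527 0.2916 0.0165]
```

Emit:
{"method": "send_rows", "body": {
  "steps": [
    {"tx": 0.53, "ty": 0, "tz": 0, "turn": 0, "grip": 0.57},
    {"tx": 0.53, "ty": 0, "tz": 0.4, "turn": 0, "grip": 0.57},
    {"tx": 0, "ty": 0, "tz": 0.6, "turn": 0, "grip": 0.57},
    {"tx": 0, "ty": 0, "tz": 0.6, "turn": 0, "grip": 0.57},
    {"tx": 0, "ty": 0, "tz": 0.43, "turn": 0, "grip": 0.57},
    {"tx": 0, "ty": 0, "tz": 0, "turn": 0, "grip": 0.2},
    {"tx": 0, "ty": 0, "tz": 0, "turn": 0, "grip": 0.2},
    {"tx": 0, "ty": 0, "tz": 0, "turn": 0, "grip": 0.2},
    {"tx": 0, "ty": 0, "tz": 0, "turn": 0, "grip": 0.2}
  ],
  "newtons": 3
}}

```text
time: 29.62
position: [0.4258, 0.2326, -0.0083]
tool_rot: [-0.05, 3.14, 0.002]
ft_force: [0.0, -0.7, -0.7]
grip_width: 0.379
grip_force: 3.0
```

Emit:
{"method": "send_rows", "body": {
  "steps": [
    {"tx": -0.02, "ty": 0, "tz": -0.17, "turn": 0, "grip": 0.2},
    {"tx": -0.02, "ty": 0, "tz": -0.17, "turn": 0, "grip": 0.2},
    {"tx": -0.06, "ty": 0, "tz": -0.17, "turn": 0, "grip": 0.2},
    {"tx": -0.06, "ty": 0, "tz": -0.17, "turn": 0, "grip": 0.2},
    {"tx": -0.11, "ty": 0, "tz": -0.16, "turn": 0, "grip": 0.2},
    {"tx": -0.12, "ty": 0, "tz": -0.16, "turn": 0, "grip": 0.2},
    {"tx": -0.16, "ty": 0, "tz": -0.13, "turn": 0, "grip": 0.2},
    {"tx": -0.17, "ty": 0, "tz": -0.13, "turn": 0, "grip": 0.2},
    {"tx": 0, "ty": 0, "tz": 0, "turn": 0, "grip": 0.2}
  ]
}}

```text
time: 30.75
position: [0.4699, 0.2333, 0.0671]
tool_rot: [-0.049, 3.14, -0.0]
ft_force: [0.5, -0.0, -0.8]
grip_width: 0.375
grip_force: 3.0
```

```bash
cat > dif2.py <<'E'
from h import *
s=ctrl.get_state();P=np.array(s['position']);print(s['time'],P,s['grip_width'],s['grip_force'])
G=P+[0,0,.0255]
for n in('side','scene'):
    b=np.load(n+'0.npz')['p'].astype(int);p,K,T=grab(n);a=p.astype(int)
    g=proj(K,T,G);print(n,'grip px',g.round(1))
    for th in(0,.3,.52,.8,1.2,1.57): print(th,'tip px',[proj(K,T,G+np.array([np.sin(th),0,-np.cos(th)])*l).round(0).tolist() for l in (.05,.088)])
    u,v=g.astype(int);d=np.abs(a-b).max(2);h=cv2.cvtColor(p,cv2.COLOR_RGB2HSV);red=(cv2.inRange(h,(0,130,70),(8,255,255))|cv2.inRange(h,(172,130,70),(180,255,255)))>0
    print('cols from',u-60)
    for r in range(v-9,v+36,3): print(r,''.join('R' if red[r,c] else 'W' if (d[r,c]>25 and p[r,c].min()>120) else '#' if d[r,c]>25 else '.' for c in range(u-60,u+30)))
E
python3 dif2.py
```

```text
30.75 [0.46991334 0.23334425 0.06714902] 0.3748317897416762 2.9995516687631607
side grip px [344.2 292.7]
0 tip px [[341.0, 302.0], [339.0, 309.0]]
0.3 tip px [[336.0, 304.0], [330.0, 312.0]]
0.52 tip px [[332.0, 305.0], [324.0, 314.0]]
0.8 tip px [[329.0, 305.0], [317.0, 314.0]]
1.2 tip px [[325.0, 303.0], [311.0, 311.0]]
1.57 tip px [[325.0, 300.0], [310.0, 306.0]]
cols from 284
283 ####.WWWWWWWWWWWWWWWWWWWWWWWWWWWWWWWWWWWWWWWWWWWWWW#######################################
286 ###..#WWWWWWWWWWWWWWWWWWWWWWWWWWWWWWWWWWWWWWWWWWWW########################################
289 ##.....#WWWWWWWWWWWWWWWWWWWWWWWWWWWWWWWWWWWWWWWWWWWW#RRR##################################
292 ##......WWWWWWWWWWWWWWWWWWWWWWWWWWWWWWWWWWWWWWWWWW##RRRR##################################
295 .........WWWWWWWWWWWWWWWWWWWWWWWWWWWWWWWWWWWWWWWW##RRRRRRR####################..W######...
298 ..########WWWWWWWWWWWWWWWWWWWWWWWWWWWWWWWWWWWWWWWW#RRRRRRRRR##############################
301 ###########WWW..WWWWWWWWWWWWWWWWWWWWWWWWWWWWWWWWWWWWW#RRRRRRR######WWWW###################
304 #############WW...WWWWWWWWWWWWWWWWWWWWWWWWWWWWW
[... 1739 characters left out ...]
..WW....WW..............R..........
191 .##########WWWWWW##WWWW...................WWWWWWW.......WWWW..WWWWWWWWW..........RR.......
194 WWW####WWW#################WW.......................WWW##WWWW.WWW###WWWWW.................
197 ...WW#WWWW#########################WW.........WWWWWW######WWWWWWWWW###WWWWWW..........RR..
200 .....WWWWWWW####################################################W....W###WWWWWWWW.........
203 .......WWWWWWW####################################################WWWW####WWWWWWWWW.......
206 ...........WWWWW####################################################W.WWWWWWWWWWWWW.......
209 ................WWW#######################################WWW.........WWWWW#WWWWW.........
```

Run:
```python
from h import *
p=grab('scene')[0];g=p.mean(2);
for r in range(170,212,2): print(r,' '.join('%2d'%(g[r,c]//10) for c in range(346,386)))
p=grab('side')[0];g=p.mean(2);print('side 305..355')
for r in range(284,322,2): print(r,' '.join('%2d'%(g[r,c]//10) for c in range(306,352)))
```

```text
170  3  2  2  4  6  7  7  7  7  5  3  2  2  2  5 10 15 16 14 11  8  5  3  2  2  3  5  9 11 12 11 11 10 10 10 11 11 11 11 11
172  5  4  4  5  7  7  7  7  7  5  3  2  2  3  7 13 17 19 18 16 11  6  3  2  2  3  6  9 11 11 11 11 11 11 11 11 11 11 12 12
174  7  7  7  7  8  8  8  8  7  5  2  1  2  3  7 12 14 15 16 14 11  7  4  3  3  5  8 10 11 11 11 10 10 11 12 12 11 11 11 11
176  8  8  8  9  9 10 11 11 10  8  4  2  2  2  4  7  7  8  8  8  7  7  6  6  6  7  9 10 10 10 11 11 11 11 12 12 12 11 11 10
178 10 11 12 13 15 16 18 18 18 15 12  8  4  3  4  6  6  6  6  6  6  7  9 12 13 12 11 10 10 10 10 11 12 12 11 11 11 12 12 11
180 16 18 19 19 19 20 19 19 19 18 17 14  9  6  5  5  5  6  5  5  5  6  9 13 15 15 13 11 10 10 10 10 11 11 11 10 10 11 12 12
182 19 20 20 19 19 19 19 18 18 17 17 15 13  9  7  6  6  6  6  6  7  9 11 14 16 16 16 15 13 11 10 10 10 10 10 11 12 13 14 13
184 18 18 18 18 18 18 17 17 17 17 16 16 14 12 11 11 11 11 11 12 12 13 15 16 16 17 17 18 17 16 13 10 10  9  9 10 11 12 13 13
186 17 17 17 17 17 17 17 17 17 17 17 16 15 13 12 13 13 14 14 14 14 15 16 17 17 18 18 19 19 19 17 14 12 10 10
[... 3515 characters left out ...]
 19 18 18 18 20 21 21 21 21 21 17 14 13 13 13 13 13 13 13 13 13 13 14 14 15 15 15 15 14 14 13 13 13 13 13 13 13 13 13 13 12 13 17 20
314 21 21 21 21 21 21 21 21 21 21 21 21 21 17 14 13 13 13 13 13 14 13 13 13 13 14 14 15 15 14 14 13 13 13 13 13 13 13 13 13 13 13 13 13 16 19
316 21 22 22 22 22 21 21 21 22 22 22 21 18 14 13 13 13 13 13 13 13 13 13 13 12 12 12 12 12 13 13 13 13 13 12 12 13 13 13 13 16 15 13 13 18 20
318 21 21 22 22 22 21 22 22 22 22 22 22 21 19 16 13 13 13 13 13 13 13 13 13 13 13 13 12 13 13 13 13 13 13 14 16 17 17 15 13 16 17 15 13 13 18
320 21 21 21 21 21 21 22 22 22 22 22 22 21 21 19 16 14 13 13 13 13 13 13 13 13 13 13 13 13 14 16 18 18 20 21 21 21 20 18 15 13 13 13 13 13 13
```

Emit:
{"method": "send_rows", "body": {
  "steps": [
    {"tx": 0, "ty": 0, "tz": -0.2, "turn": 0, "grip": 0.2},
    {"tx": 0, "ty": 0, "tz": -0.4, "turn": 0, "grip": 0.2},
    {"tx": 0, "ty": 0, "tz": -0.3, "turn": 0, "grip": 0.2},
    {"tx": -0.1, "ty": 0, "tz": -0.1, "turn": 0, "grip": 0.2},
    {"tx": -0.25, "ty": -0.08, "tz": 0, "turn": 0, "grip": 0.2},
    {"tx": -0.35, "ty": -0.1, "tz": 0, "turn": 0, "grip": 0.2},
    {"tx": -0.35, "ty": -0.1, "tz": 0, "turn": 0, "grip": 0.2},
    {"tx": -0.3, "ty": -0.1, "tz": 0, "turn": 0, "grip": 0.2},
    {"tx": -0.18, "ty": 0, "tz": 0, "turn": 0, "grip": 0.2},
    {"tx": 0, "ty": 0, "tz": 0, "turn": 0, "grip": 0.2}
  ]
}}

```text
time: 32.2
position: [0.5612, 0.2135, 0.1261]
tool_rot: [0.05, -3.141, 0.001]
ft_force: [-0.2, 0.6, -0.8]
grip_width: 0.375
grip_force: 3.0
```

```bash
cat > body.py <<'E'
from h import *
s=ctrl.get_state();P=np.array(s['position']);print(s['time'],P,s['grip_width'],s['grip_force'],s['ft_force'])
G=P+[.0055,0,.025]
for n,w in(('side',24),('scene',22)):
    p,K,T=grab(n);g=proj(K,T,G);print(n,'G',g.round(1))
    for th in(0,.3,.52,.8): print(th,[proj(K,T,G+np.array([np.sin(th),0,-np.cos(th)])*l).round(0).tolist() for l in (.045,.091)])
    u,v=g.astype(int);q=p.astype(int).mean(2);h=cv2.cvtColor(p,cv2.COLOR_RGB2HSV)
    print('cols from',u-w)
    for r in range(v-6,v+30,2): print(r,' '.join('GG' if (45<h[r,c,0]<85 and h[r,c,1]>130) else 'RR' if (h[r,c,0]<8 or h[r,c,0]>172) and h[r,c,1]>130 else '%2d'%(q[r,c]//10) for c in range(u-w,u+20)))
E
python3 body.py
```

```text
32.2 [0.56119117 0.21354605 0.12612514] 0.3745324340844842 2.9996105656027794 [-0.23230993  0.63524613 -0.82670066]
side G [304.4 287.2]
0 [[303.0, 297.0], [302.0, 306.0]]
0.3 [[298.0, 299.0], [292.0, 309.0]]
0.52 [[294.0, 299.0], [284.0, 310.0]]
0.8 [[290.0, 299.0], [276.0, 311.0]]
cols from 280
281 GG GG GG GG GG GG GG 11 13 13 14 13 13 13 13 13 13  9  5  6  7  7  7  7  6  5  4  3  4  6  7  7  7  7  7  7  7  7  7  7  7  7  7  7
283 GG GG GG GG GG GG GG GG 11 13 13 13 13 13 13 13 12  8  4  4  6  7  7  7  7  6  5  4  3  4  6  7  7  7  7  7  7  7  7  7  7  7  7  6
285 GG GG GG GG GG GG GG GG GG 12 13 13 13 13 13 12 12  8  4  3  4  6  7  7  7  7  6  5  4  3  3  5  7  7  7  7  7  7  6  5  4  4  3  3
287 GG GG GG GG GG GG GG GG GG 10 12 13 13 13 13 13 11 RR RR RR  3  4  6  7  7  7  7  7  5  4  3  3  6  7  7  7  6  4  3  3  3  3  4  5
289 GG GG GG GG GG GG GG GG GG GG 10 12 13 13 13 12  9 RR RR RR RR  3  4  6  7  7  8  9  8  6  4  3  3  6  7  7  7  6  6  6  6  7  7  7
291 GG GG GG GG GG GG GG GG GG GG GG 10 12 13 13 12  9 RR RR RR RR RR  3  4  5  8 12 17 16 11  7  5  3  4  6  7  8  8  7  
[... 3468 characters left out ...]
17 19 20 20 20 20 19 19 18 16 14 11 10 RR 10 10 11
203 17 17 17 17 17 17 17 17 17 17 17 17 17 17 16 14 12 13 13 13 14 14 13 14 16 18 20 20 20 20 20 20 19 19 19 18 15 12  9 RR RR  9
205 17 17 17 17 17 17 17 17 17 17 17 17 17 17 17 15 14 13 13 13 13 14 14 15 17 19 19 20 20 20 19 20 19 20 20 19 18 16 13 10  8  7
207 17 17 17 17 17 17 17 17 17 17 17 17 17 17 17 17 16 14 13 13 13 14 15 16 17 18 19 19 19 19 19 19 19 20 20 20 19 18 15 11  7  4
209 17 17 17 17 17 17 17 17 17 17 17 17 17 17 17 17 16 15 13 12 11 12 12 13 15 16 17 18 19 19 19 20 20 20 20 19 18 14  9  5  4  3
211 17 17 17 17 17 17 17 17 16 16 16 15 15 14 13 12 11 10  9  8 GG GG GG GG GG 13 15 17 18 19 19 19 20 19 19 18 14  9  5  3  3  3
```

Emit:
{"method": "send_rows", "body": {
  "steps": [
    {"tx": -0.17, "ty": 0.02, "tz": 0, "turn": 0, "grip": 0.2},
    {"tx": 0, "ty": 0, "tz": 0.2, "turn": 0, "grip": 0.2},
    {"tx": 0, "ty": 0, "tz": 0.2, "turn": 0, "grip": 0.2},
    {"tx": 0, "ty": 0, "tz": 0.12, "turn": 0, "grip": 0.2},
    {"tx": -0.12, "ty": 0, "tz": 0.06, "turn": 0, "grip": 0.2},
    {"tx": -0.12, "ty": 0, "tz": 0.08, "turn": 0, "grip": 0.2},
    {"tx": 0, "ty": 0, "tz": 0, "turn": 0, "grip": 0.2}
  ]
}}

```text
time: 33.17
position: [0.586, 0.2154, 0.0866]
tool_rot: [-0.049, 3.141, -0.001]
ft_force: [-0.2, -1.3, -0.1]
grip_width: 0.372
grip_force: 3.0
```

Emit:
{"method": "send_rows", "body": {
  "steps": [
    {"tx": -0.05, "ty": 0, "tz": 0.12, "turn": 0, "grip": 0.2},
    {"tx": 0, "ty": 0, "tz": 0.12, "turn": 0, "grip": 0.2},
    {"tx": 0, "ty": 0, "tz": 0, "turn": 0, "grip": 0.2},
    {"tx": 0, "ty": 0, "tz": 0, "turn": 0, "grip": 0.57},
    {"tx": 0, "ty": 0, "tz": 0, "turn": 0, "grip": 0.57},
    {"tx": 0, "ty": 0, "tz": 0, "turn": 0, "grip": 0.57}
  ]
}}

```text
time: 33.92
position: [0.5885, 0.2159, 0.0727]
tool_rot: [-0.05, 3.141, 0.001]
ft_force: [1.1, -0.7, -0.3]
grip_width: 0.555
grip_force: 0.0
```

Emit:
{"method": "send_rows", "body": {
  "steps": [
    {"tx": -0.1, "ty": -0.02, "tz": 0.1, "turn": 0, "grip": 0.57},
    {"tx": 0, "ty": 0, "tz": 0, "turn": 0, "grip": 0.57},
    {"tx": 0, "ty": 0, "tz": 0, "turn": 0, "grip": 0.2},
    {"tx": 0, "ty": 0, "tz": 0, "turn": 0, "grip": 0.2},
    {"tx": 0, "ty": 0, "tz": 0, "turn": 0, "grip": 0.2},
    {"tx": 0, "ty": 0, "tz": 0, "turn": 0, "grip": 0.2}
  ],
  "newtons": 8
}}

```text
time: 34.67
position: [0.5945, 0.2147, 0.0666]
tool_rot: [-0.05, 3.141, 0.0]
ft_force: [0.2, 0.2, 0.1]
grip_width: 0.373
grip_force: 8.0
```

```bash
python3 look.py red | grep -v wrist
python3 - <<'E'
from h import *
for n in('scene','side'):
    d=np.load('l_'+n+'.npz');b=np.load(n+'0.npz')
    print(n,'cap centre pred',[proj(d['K'],d['T'],np.array([.5955,.2137,z])).round(1).tolist() for z in(.091,.1,.115)])
E
```

```text
34.675 [0.5945 0.2147 0.0666] [0.1804 0.214  0.1069] 0.37278205525247016 8.000673651695251
scene red (167, 231, 12, 12) 79 ctr 173.1 236.9 rect [172.5 236.5] [11. 11.] 90.0
scene red (376, 200, 9, 9) 41 ctr 379.7 203.8 rect [380. 204.] [8. 8.] 90.0
side red (389, 277, 61, 40) 219 ctr 418.7 296.4 rect [419.3 296. ] [ 4.2 69.4] 58.0
side red (542, 175, 18, 18) 45 ctr 549.8 181.7 rect [551. 183.] [24.   2.8] 45.0
side red (226, 125, 10, 10) 60 ctr 230.8 129.8 rect [230.5 129.5] [9. 9.] 90.0
scene cap centre pred [[378.9, 204.9], [379.4, 202.7], [380.3, 199.0]]
side cap centre pred [[291.3, 304.4], [291.5, 302.6], [291.7, 299.5]]
```

Emit:
{"method": "send_rows", "body": {
  "steps": [
    {"tx": 0, "ty": 0, "tz": -0.25, "turn": 0, "grip": 0.2},
    {"tx": 0, "ty": 0, "tz": -0.2, "turn": 0, "grip": 0.2},
    {"tx": 0, "ty": 0, "tz": 0, "turn": 0, "grip": 0.2},
    {"tx": 0.18, "ty": 0, "tz": 0.01, "turn": 0, "grip": 0.2},
    {"tx": 0.17, "ty": 0, "tz": 0.03, "turn": 0, "grip": 0.2},
    {"tx": 0.17, "ty": 0, "tz": 0.05, "turn": 0, "grip": 0.2},
    {"tx": 0.16, "ty": 0, "tz": 0.07, "turn": 0, "grip": 0.2},
    {"tx": 0, "ty": 0, "tz": 0, "turn": 0, "grip": 0.2},
    {"tx": 0.3, "ty": 0, "tz": -0.5, "turn": 0, "grip": 0.2},
    {"tx": 0.2, "ty": 0, "tz": -0.8, "turn": 0, "grip": 0.2},
    {"tx": 0, "ty": 0, "tz": -0.65, "turn": 0, "grip": 0.2}
  ]
}}

```text
time: 36.2
position: [0.5232, 0.2125, 0.2024]
tool_rot: [0.051, -3.141, -0.002]
ft_force: [0.2, -0.4, -0.3]
grip_width: 0.376
grip_force: 8.0
```

Emit:
{"method": "send_rows", "body": {
  "steps": [
    {"tx": 0.1, "ty": -0.7, "tz": 0, "turn": 0, "grip": 0.2},
    {"tx": 0.1, "ty": -0.9, "tz": 0, "turn": 0, "grip": 0.2},
    {"tx": 0.1, "ty": -0.9, "tz": 0, "turn": 0, "grip": 0.2},
    {"tx": 0.1, "ty": -0.9, "tz": 0, "turn": 0, "grip": 0.2},
    {"tx": 0.1, "ty": -0.9, "tz": 0, "turn": 0, "grip": 0.2},
    {"tx": 0.1, "ty": -0.9, "tz": 0, "turn": 0, "grip": 0.2},
    {"tx": 0.1, "ty": -0.9, "tz": 0, "turn": 0, "grip": 0.2},
    {"tx": 0.09, "ty": -0.8, "tz": 0, "turn": 0, "grip": 0.2},
    {"tx": 0, "ty": -0.32, "tz": 0, "turn": 0, "grip": 0.2},
    {"tx": 0, "ty": 0, "tz": 0, "turn": 0, "grip": 0.2}
  ],
  "newtons": 12
}}

```text
time: 37.45
position: [0.4894, -0.2243, 0.2009]
tool_rot: [0.043, -3.141, 0.002]
ft_force: [0.6, 0.5, -0.8]
grip_width: 0.371
grip_force: 12.0
```

```bash
sed -i 's/G=P+\[.0055,0,.025\]/G=P+[0,0,.0255]/; s/l in (.045,.091)/l in (.03,.06,.087)/' body.py; sed -i 's/r in range(v-6,v+30,2)/r in range(v-4,v+32,2)/; s/(.scene.,22),*//' body.py; sed -i "s/for n,w in(.*/for n,w in(('side',34),):/" body.py; python3 body.py
```

```text
37.45 [ 0.48940934 -0.22433626  0.20088417] 0.37050780507303943 11.996564716100693 [ 0.61790434  0.4850706  -0.8216939 ]
side G [265.  132.4]
0 [[265.0, 141.0], [265.0, 149.0], [265.0, 156.0]]
0.3 [[262.0, 141.0], [260.0, 150.0], [257.0, 157.0]]
0.52 [[260.0, 141.0], [255.0, 149.0], [251.0, 157.0]]
0.8 [[258.0, 140.0], [251.0, 148.0], [245.0, 155.0]]
cols from 230
128 RR RR RR RR RR RR  8  8  8  8  8  8  8  8  8  8  8  8  8  8  9 12 14 15 16 16 17 16 11  5 RR RR RR RR  1  1  2  3  2  1  1  1  1  1  1  1  1  1  1  1  1  1  1  1
130 RR RR RR RR RR RR  7  8  8  8  8  8  8  8  8  8  8  8  8  9 10 13 14 15 16 16 17 17 15 10 RR RR RR RR RR  2  3  4  3  2  1  1  1  1  0  1  2  2  2  2  5  6  6  6
132 RR RR RR RR RR RR  8  9  9  8  8  8  8  8  8  8  8  9  8  9  9 13 15 15 14 14 15 15 11 RR RR RR RR RR RR  0  1  1  1  1  1  1  2  5  6  6  7  8  8  8  8  9  8  8
134 RR RR RR RR  8 12 18 17 11  9  8  8  8  8  8  8  9  9  9  8  8 10 13 13 13 13 15 16 14  9 RR RR RR RR RR  1  1  0  1  1  1  2  6  8  8  8  9  9  8  9  8  9  8  8
136 15 14 14 15 15 15 16 17 16 12  9  8  8  8  8  8  8  9  8  8  8  9
[... 1554 characters left out ...]
 19 21 21 20 20 20 20 20 20 21 21 20
156 12 12 11 10 10 10 10  9  9  9  9  8  8  7  6  6  6  6 10 13 13 13 12 11 11 10 10 11 11 11 11 11 11 12 12 12 12 12 12 11 11 13 18 21 21 20 20 19 19 20 20 21 21 22
158 24 24 22 14 10 10 10  9  9  9  9  9  8  9 13 15 16 16 14 12 13 13 12 10 10 10 10 11 11 11 11 11 11 11 12 12 11 11 11 11 11 15 20 21 21 21 20 19 19 19 20 20 21 21
160 25 25 25 22 14 10 10  9  9  9  9  9  9 11 15 17 17 16 14 12 12 13 14 13 11 10 10 11 11 11 11 11 11 12 11 11 11 11 11 11 12 18 22 22 22 21 21 21 20 20 20 20 19 20
162 25 25 25 25 22 14 10 10  9  9  9  9  8  9 11 12 12 12 12 12 12 12 13 14 14 12 11 11 11 11 11 11 11 12 12 11 12 12 13 16 20 22 22 22 22 22 22 22 21 21 21 21 20 20
```

Emit:
{"method": "send_rows", "body": {
  "steps": [
    {"tx": -0.24, "ty": 0.04, "tz": 0.4, "turn": 0, "grip": 0.2},
    {"tx": -0.24, "ty": 0, "tz": 0.4, "turn": 0, "grip": 0.2},
    {"tx": -0.24, "ty": 0, "tz": 0.4, "turn": 0, "grip": 0.2},
    {"tx": -0.09, "ty": 0, "tz": 0.16, "turn": 0, "grip": 0.2},
    {"tx": -0.09, "ty": 0, "tz": 0.16, "turn": 0, "grip": 0.2},
    {"tx": -0.09, "ty": 0, "tz": 0.16, "turn": 0, "grip": 0.2},
    {"tx": -0.08, "ty": 0, "tz": 0.14, "turn": 0, "grip": 0.2},
    {"tx": -0.07, "ty": 0, "tz": 0.13, "turn": 0, "grip": 0.2},
    {"tx": 0, "ty": 0, "tz": 0, "turn": 0, "grip": 0.2}
  ],
  "newtons": 8
}}

```text
time: 38.62
position: [0.5587, -0.2175, 0.0851]
tool_rot: [-0.052, 3.141, -0.001]
ft_force: [-2.1, -0.6, 4.8]
grip_width: 0.304
grip_force: 8.0
```

```bash
python3 look.py red | grep -v "(5[0-9][0-9]"
python3 - <<'E'
from h import *
P=ctrl.get_state()['position'];a=np.array([-.497,-.016,.868])
for n in('scene','side','wrist'):
    d=np.load('l_'+n+'.npz');F=np.array([.6014,-.2237,.028])
    print(n,[proj(d['K'],d['T'],F+a*s).round(0).tolist() for s in(.086,.095,.105,.115)],'G',proj(d['K'],d['T'],P+np.array([0,0,.02])).round(0))
    if n!='wrist':
        p=d['p'];h=cv2.cvtColor(p,cv2.COLOR_RGB2HSV);u,v=proj(d['K'],d['T'],F+a*.09).astype(int)
        for r in range(v-16,v+18,2): print(r,' '.join('RR' if (h[r,c,0]<8 or h[r,c,0]>172) and h[r,c,1]>130 else '%2d'%(p[r,c].mean()//10) for c in range(u-22,u+24)))
E
```

```text
38.625 [ 0.5587 -0.2175  0.0851] [-2.0692 -0.5952  4.8381] 0.3035852148552828 8.013563401764259
scene red (167, 231, 12, 12) 80 ctr 173.1 236.9 rect [172.5 236.5] [11. 11.] 90.0
side red (389, 277, 61, 40) 217 ctr 418.6 296.4 rect [419.3 296. ] [ 4.2 69.4] 58.0
wrist red (227, 160, 94, 95) 6791 ctr 273.9 206.4 rect [273.  206.8] [93.1 93.4] 3.6
scene [[232.0, 236.0], [231.0, 232.0], [230.0, 229.0], [229.0, 226.0]] G [234. 234.]
218  4  5  6  6  6  5  5  6  6  6  6  6  6  5  5  5  5  5  6 RR  7  8  8  8  8  8  8  7  7  6  5  5  5  5  4  4  4  5  6  7  8  9 10 12 13 13
220  9 10 11 11 11  9  7  6  5  5  4  4  4  4  4  4  4  4  5  6  8 10 12 12 13 13 12 10  7  4  3  3  3  4  6  9 11 12 13 14 15 15 15 14 13 12
222 12 12 12 12 13 12 11  9  7  5  4  4  4  4  3  3  3  3  4  9 14 18 20 20 20 18 16 12  8  4  3  2  2  5  9 13 15 16 16 15 14 14 13 12 12 11
224 14 13 11 10 10  9  9  8  7  5  4  3  3  3  3  3  3  3  4 10 16 20 21 21 21 20 18 14  9  4  3  2  3  6 10 14 15 16 15 14 12 11 11 11 11 11
226 10  9 10  9 10 11 11 11  9  6  4  4  5  5  5  4  3  3  5 10 17 20 21 21 21 20 18 15 10  5  3  2 
[... 3628 characters left out ...]
12 12 12 12 12 12 13 14 15 18 21 23 22 22 22 22
180 25 25 25 25 25 25 25 25 25 25 25 25 25 25 25 23 21 21 21 21 21 22 18 13 12 12 12 14 16 15 13 12 12 12 12 15 16 16 16 16 17 21 23 23 22 21
182 25 25 25 25 25 25 25 25 25 25 25 25 25 25 24 22 21 21 21 21 21 21 20 17 13 12 11 11 12 12 11 11 11 11 12 14 16 16 16 17 16 17 21 22 21 19
184 25 25 25 25 25 25 25 25 25 25 25 25 25 25 24 23 21 21 21 21 21 21 21 21 17 12 10 10 11 11 12 11 11 11 11 12 12 13 15 15 15 15 17 20 22 21
186 25 25 25 25 25 25 25 25 25 25 25 25 25 25 25 24 23 21 21 21 21 21 22 22 23 21 14 10 10 10 10 11 11 11 11 11 11 12 12 12 12 14 15 16 19 22
wrist [[263.0, 264.0], [262.0, 261.0], [261.0, 258.0], [260.0, 254.0]] G [279. 266.]
```

Emit:
{"method": "send_rows", "body": {
  "steps": [
    {"tx": 0.17, "ty": 0, "tz": -0.3, "turn": 0, "grip": 0.2},
    {"tx": 0.25, "ty": 0, "tz": -0.43, "turn": 0, "grip": 0.2},
    {"tx": 0.25, "ty": 0, "tz": -0.43, "turn": 0, "grip": 0.2},
    {"tx": 0, "ty": 0, "tz": 0, "turn": 0, "grip": 0.2}
  ]
}}

```text
time: 39.28
position: [0.5192, -0.2184, 0.1552]
tool_rot: [-0.051, 3.137, 0.002]
ft_force: [0.1, 0.1, -0.9]
grip_width: 0.305
grip_force: 7.9
```

```bash
sed -i "s/l in (.03,.06,.087)/l in (-.03,.03,.06)/; s/range(v-4,v+32,2)/range(v-22,v+32,2)/" body.py; python3 body.py; python3 look.py red | grep wrist
```

```text
39.275 [ 0.51922244 -0.21842332  0.15516304] 0.30504580493445965 7.945109531865455 [ 0.08237684  0.12332601 -0.85814084]
side G [256.1 149.1]
0 [[256.0, 141.0], [256.0, 157.0], [257.0, 165.0]]
0.3 [[259.0, 140.0], [254.0, 157.0], [251.0, 166.0]]
0.52 [[261.0, 141.0], [252.0, 157.0], [247.0, 165.0]]
0.8 [[263.0, 141.0], [249.0, 157.0], [243.0, 164.0]]
cols from 222
127  9  9  9  9 RR RR RR RR 12 12 RR RR RR RR  8  8  8  7  5  4  6  7  7  7  8  7  5  3  3  4  6  6  4  3  4  5  5  5  4  4  4  4  5  5  6  5  5  4  4  6  6  7  8  8
129  9  9  9  7 RR RR RR RR RR RR RR RR RR RR  8  8  8  8  8  8  8  8  7  7  7  7  6  4  4  3  4  5  6  6  6  6  6  6  6  6  6  6  6  6  6  5  6  5  5  6  6  6  6  7
131  9  9  9  9  7 RR RR RR RR RR RR RR RR RR  7  8  8  8  8  8  8  8  6  5  6  6  6  5  4  4  4  4  5  6  6  6  6  6  6  6  6  6  6  6  6  6  6  6  6  6  6  6  6  6
133  9  9  9  9  8 RR RR RR RR RR RR RR RR  9 14 14 10  9  8  8  8  8  6  3  4  6  6  6  6  5  4  3  4  5  6  6  6  6  6  6  6  6  6  6  6  6  6  6  6  6  6  6  6  6
135  9  9 10 13 16 16 14 11 10 10 10 12 14 18 21 19 13 10  9  9  8  8
[... 3292 characters left out ...]
5 25 25 25 25 25 25 22 15 12 12 12 12 12 12 12 12 12 12 12 12 12 14 16 16 16 16 15 15 14 14 14 14 14 14 14 15 15 15 14 14 14
177 25 25 25 25 25 25 25 25 25 25 25 25 25 25 25 25 25 25 25 25 23 17 13 12 12 12 12 12 12 12 12 12 13 15 16 16 14 12 12 14 14 13 13 14 14 14 14 14 14 14 13 13 13 13
179 25 25 25 25 25 25 25 25 25 25 25 25 25 25 25 25 25 25 25 25 25 24 19 13 12 12 12 12 12 12 12 14 15 16 15 13 12 12 12 12 13 14 14 14 14 14 14 14 14 13 13 13 13 12
wrist red (0, 309, 14, 11) 94 ctr 5.4 312.9 rect [  6.5 314. ] [10. 13.] 90.0
wrist red (0, 254, 34, 20) 347 ctr 13.3 263.1 rect [ 16.2 263.1] [18.9 33.1] 88.3
wrist red (227, 159, 93, 94) 6705 ctr 273.8 205.1 rect [273.  205.5] [93. 92.] 90.0
```

Emit:
{"method": "send_rows", "body": {
  "steps": [
    {"tx": 0, "ty": -0.08, "tz": 0, "turn": 0, "grip": 0.2},
    {"tx": -0.09, "ty": 0, "tz": 0.33, "turn": 0, "grip": 0.2},
    {"tx": -0.12, "ty": 0, "tz": 0.22, "turn": 0, "grip": 0.2},
    {"tx": -0.12, "ty": 0, "tz": 0.22, "turn": 0, "grip": 0.2},
    {"tx": -0.12, "ty": 0, "tz": 0.22, "turn": 0, "grip": 0.2},
    {"tx": -0.12, "ty": 0, "tz": 0.2, "turn": 0, "grip": 0.2},
    {"tx": 0, "ty": 0, "tz": 0, "turn": 0, "grip": 0.2}
  ],
  "newtons": 6
}}

```text
time: 40.35
position: [0.5538, -0.2223, 0.0814]
tool_rot: [-0.051, 3.141, -0.001]
ft_force: [3.4, 1.3, -0.4]
grip_width: 0.313
grip_force: 6.1
```

```bash
python3 look.py red | grep wrist
```

```text
wrist red (226, 183, 98, 91) 6890 ctr 274.4 229.3 rect [274.5 228. ] [90. 97.] 90.0
```

Emit:
{"method": "send_rows", "body": {
  "steps": [
    {"tx": -0.1, "ty": 0, "tz": 0.1, "turn": 0, "grip": 0.2},
    {"tx": -0.06, "ty": 0, "tz": 0.1, "turn": 0, "grip": 0.2},
    {"tx": 0, "ty": 0, "tz": 0, "turn": 0, "grip": 0.2}
  ]
}}

```text
time: 40.88
position: [0.5617, -0.2231, 0.0702]
tool_rot: [0.049, -3.14, 0.001]
ft_force: [0.0, -0.3, 2.7]
grip_width: 0.311
grip_force: 6.0
```

```bash
python3 look.py red | grep wrist
```

```text
wrist red (225, 171, 103, 102) 7829 ctr 276.2 221.2 rect [276.  221.5] [101. 102.] 90.0
```

Emit:
{"method": "send_rows", "body": {
  "steps": [
    {"tx": -0.07, "ty": 0, "tz": -0.04, "turn": 0, "grip": 0.2},
    {"tx": -0.07, "ty": 0, "tz": -0.04, "turn": 0, "grip": 0.2},
    {"tx": -0.05, "ty": 0, "tz": 0.08, "turn": 0, "grip": 0.2},
    {"tx": -0.04, "ty": 0, "tz": 0.08, "turn": 0, "grip": 0.2},
    {"tx": 0, "ty": 0, "tz": 0, "turn": 0, "grip": 0.2}
  ]
}}

```text
time: 41.65
position: [0.5664, -0.2232, 0.0653]
tool_rot: [0.044, -3.124, -0.007]
ft_force: [-26.0, 3.1, 19.6]
grip_width: 0.311
grip_force: 20.4
```

```bash
cat > cap.py <<'E'
from h import *
np.set_printoptions(precision=4,suppress=True)
s=ctrl.get_state();P=np.array(s['position']);p,K,T=grab('wrist');h=cv2.cvtColor(p,cv2.COLOR_RGB2HSV)
m=cv2.inRange(h,(0,150,60),(8,255,255))|cv2.inRange(h,(172,150,60),(180,255,255));m[262:]=0;m[:,:120]=0
k=max(cv2.findContours(m,cv2.RETR_EXTERNAL,cv2.CHAIN_APPROX_NONE)[0],key=cv2.contourArea);b=cv2.boundingRect(k);print(b,P)
D=K[0,0]*.033/b[2];u=b[0]+b[2]/2;v=b[1]+b[2]/2
o,d=ray(K,T,(u,v));q=o+d*D/(d@T[:3,2]);F=np.array([.6014,-.223,.028]);r=q-F
print('cap centre-ish',q,'along',r@[-.497,0,.868],'perp',r@[.868,0,.497],'y',r[1],'rel tcp',q-P)
E
python3 cap.py
```

```text
(224, 170, 104, 92) [ 0.5664 -0.2232  0.0653]
cap centre-ish [ 0.5324 -0.2253  0.1357] along 0.1277769456221716 perp -0.0063620392068144405 y -0.0022940562480117943 rel tcp [-0.034  -0.0021  0.0704]
```

Emit:
{"method": "send_rows", "body": {
  "steps": [
    {"tx": 0.1, "ty": 0, "tz": -0.05, "turn": 0, "grip": 0.2},
    {"tx": 0, "ty": 0, "tz": 0, "turn": 0, "grip": 0.5},
    {"tx": 0, "ty": 0, "tz": 0, "turn": 0, "grip": 0.5},
    {"tx": 0, "ty": 0, "tz": 0, "turn": 0, "grip": 0.5}
  ]
}}

```text
time: 42.2
position: [0.5668, -0.2188, 0.0668]
tool_rot: [0.051, -3.134, -0.01]
ft_force: [-9.2, 4.2, 2.2]
grip_width: 0.485
grip_force: 4.6
```

```bash
python3 cap.py
```

```text
(237, 200, 82, 62) [ 0.5668 -0.2188  0.0668]
cap centre-ish [ 0.5478 -0.2199  0.1076] along 0.09575676907283201 perp -0.006950535137538308 y 0.003097651623737513 rel tcp [-0.019  -0.0011  0.0408]
```

Emit:
{"method": "send_rows", "body": {
  "steps": [
    {"tx": 0.1, "ty": 0, "tz": 0, "turn": 0, "grip": 0.47},
    {"tx": 0, "ty": 0, "tz": 0, "turn": 0, "grip": 0.47}
  ]
}}

```text
time: 42.5
position: [0.5647, -0.2221, 0.0686]
tool_rot: [-0.05, 3.14, -0.0]
ft_force: [-0.6, 0.5, 1.0]
grip_width: 0.467
grip_force: 0.0
```

Free now. Lift straight up and check all three.

Emit:
{"method": "send_rows", "body": {
  "steps": [
    {"tx": 0.05, "ty": 0, "tz": -0.2, "turn": 0, "grip": 0.47},
    {"tx": 0, "ty": 0, "tz": -0.6, "turn": 0, "grip": 0.47},
    {"tx": 0, "ty": 0, "tz": -0.9, "turn": 0, "grip": 0.47},
    {"tx": -0.5, "ty": 0.6, "tz": -0.8, "turn": 0, "grip": 0.3},
    {"tx": 0, "ty": 0.4, "tz": 0, "turn": 0, "grip": 0.1},
    {"tx": 0, "ty": 0, "tz": 0, "turn": 0, "grip": 0.0},
    {"tx": 0, "ty": 0, "tz": 0, "turn": 0, "grip": 0.0}
  ]
}}

```text
time: 43.38
position: [0.5866, -0.1651, 0.2151]
tool_rot: [0.048, -3.141, 0.001]
ft_force: [-1.0, -1.3, 0.7]
grip_width: 0.1
grip_force: 0.0
```

```bash
python3 chk.py blue yel red | grep -v "0.02 "
```

```text
43.425 [ 0.5864 -0.1655  0.215 ]
blue seen bbox (346, 138, 47, 46) 1589.5
  pred lift 0 [344. 140.  48.  48.]
  pred lift 0.01 [346. 134.  49.  50.]
yel seen bbox (263, 137, 43, 46) 1430.0
  pred lift 0 [263. 140.  44.  48.]
  pred lift 0.01 [263. 134.  45.  50.]
red seen bbox (188, 134, 44, 46) 1407.5
  pred lift 0 [179. 140.  47.  48.]
  pred lift 0.01 [175. 134.  49.  50.]
```

Emit:
{"method": "send_rows", "body": {
  "steps": [
    {"tx": 0.65, "ty": -0.87, "tz": 0, "turn": 0, "grip": 0.0},
    {"tx": 0, "ty": 0, "tz": 0.7, "turn": 0, "grip": 0.0},
    {"tx": 0, "ty": 0, "tz": 0.8, "turn": 0, "grip": 0.0},
    {"tx": 0, "ty": 0, "tz": 0.15, "turn": 0, "grip": 0.0},
    {"tx": 0, "ty": 0, "tz": 0.15, "turn": 0, "grip": 0.0},
    {"tx": 0, "ty": 0, "tz": 0.1, "turn": 0, "grip": 0.0},
    {"tx": 0, "ty": 0, "tz": 0, "turn": 0, "grip": 0.0}
  ]
}}

```text
time: 44.3
position: [0.5519, -0.2152, 0.1017]
tool_rot: [-0.05, 3.14, -0.0]
ft_force: [-0.3, 0.1, 0.2]
grip_width: 0.008
grip_force: 0.0
```

Emit:
{"method": "send_rows", "body": {
  "steps": [
    {"tx": -0.03, "ty": -0.05, "tz": 0.07, "turn": 0, "grip": 0.0},
    {"tx": -0.03, "ty": 0, "tz": 0.07, "turn": 0, "grip": 0.0},
    {"tx": -0.03, "ty": 0, "tz": 0.06, "turn": 0, "grip": 0.0},
    {"tx": 0, "ty": 0, "tz": 0, "turn": 0, "grip": 0.0}
  ]
}}

```text
time: 44.8
position: [0.5559, -0.2196, 0.0913]
tool_rot: [0.048, -3.14, 0.001]
ft_force: [-7.9, 0.3, 15.9]
grip_width: 0.008
grip_force: 8.0
```

Emit:
{"method": "send_rows", "body": {
  "steps": [
    {"tx": 0, "ty": 0, "tz": -0.4, "turn": 0, "grip": 0.0},
    {"tx": 0, "ty": 0, "tz": -0.7, "turn": 0, "grip": 0.0},
    {"tx": 0, "ty": 0, "tz": -0.7, "turn": 0, "grip": 0.0},
    {"tx": 0.8, "ty": 0.5, "tz": 0, "turn": 0, "grip": 0.0},
    {"tx": 0.77, "ty": 0.5, "tz": 0, "turn": 0, "grip": 0.0},
    {"tx": 0, "ty": 0, "tz": 0, "turn": 0, "grip": 0.0}
  ]
}}

```text
time: 45.55
position: [0.4702, -0.1651, 0.2003]
tool_rot: [-0.05, 3.139, 0.022]
ft_force: [1.0, 0.7, -0.5]
grip_width: 0.003
grip_force: 0.0
```

Emit:
{"method": "send_rows", "body": {
  "steps": [
    {"tx": 0, "ty": 0, "tz": 0.8, "turn": 0, "grip": 0.0},
    {"tx": 0, "ty": 0, "tz": 0.8, "turn": 0, "grip": 0.0},
    {"tx": 0, "ty": 0, "tz": 0.7, "turn": 0, "grip": 0.0},
    {"tx": 0, "ty": 0, "tz": 0.3, "turn": 0, "grip": 0.0},
    {"tx": 0, "ty": 0, "tz": 0, "turn": 0, "grip": 0.0}
  ]
}}

```text
time: 46.18
position: [0.4692, -0.168, 0.0414]
tool_rot: [0.043, -3.132, 0.002]
ft_force: [-3.3, 1.0, -1.6]
grip_width: 0.007
grip_force: 1.6
```

Emit:
{"method": "send_rows", "body": {
  "steps": [
    {"tx": -0.08, "ty": 0.06, "tz": -0.04, "turn": 0, "grip": 0.0},
    {"tx": -0.09, "ty": 0, "tz": -0.05, "turn": 0, "grip": 0.0},
    {"tx": -0.09, "ty": 0, "tz": -0.05, "turn": 0, "grip": 0.0},
    {"tx": -0.09, "ty": 0, "tz": -0.05, "turn": 0, "grip": 0.0},
    {"tx": -0.09, "ty": 0, "tz": -0.05, "turn": 0, "grip": 0.0},
    {"tx": -0.09, "ty": 0, "tz": -0.05, "turn": 0, "grip": 0.0},
    {"tx": -0.09, "ty": 0, "tz": -0.05, "turn": 0, "grip": 0.0},
    {"tx": 0, "ty": 0, "tz": 0, "turn": 0, "grip": 0.0}
  ]
}}

```text
time: 47.18
position: [0.5055, -0.1628, 0.0647]
tool_rot: [0.044, -3.133, -0.006]
ft_force: [-10.3, 1.1, 7.0]
grip_width: 0.008
grip_force: 5.2
```

Emit:
{"method": "send_rows", "body": {
  "steps": [
    {"tx": -0.07, "ty": 0, "tz": -0.04, "turn": 0, "grip": 0.0},
    {"tx": -0.07, "ty": 0, "tz": -0.04, "turn": 0, "grip": 0.0},
    {"tx": -0.05, "ty": 0, "tz": -0.02, "turn": 0, "grip": 0.0},
    {"tx": 0, "ty": 0, "tz": 0, "turn": 0, "grip": 0.0}
  ]
}}

```text
time: 47.68
position: [0.5164, -0.1624, 0.0704]
tool_rot: [0.044, -3.132, -0.005]
ft_force: [-11.8, 1.0, 7.3]
grip_width: 0.006
grip_force: 5.6
```

Emit:
{"method": "send_rows", "body": {
  "steps": [
    {"tx": -0.06, "ty": 0, "tz": 0, "turn": 0, "grip": 0.0},
    {"tx": -0.05, "ty": 0, "tz": 0, "turn": 0, "grip": 0.0},
    {"tx": -0.04, "ty": 0, "tz": 0, "turn": 0, "grip": 0.0},
    {"tx": 0, "ty": 0, "tz": 0, "turn": 0, "grip": 0.0}
  ]
}}

```text
time: 48.18
position: [0.5159, -0.1623, 0.0694]
tool_rot: [0.04, -3.113, -0.014]
ft_force: [-33.4, 3.3, 24.4]
grip_width: 0.005
grip_force: 17.4
```

Emit:
{"method": "send_rows", "body": {
  "steps": [
    {"tx": 0.3, "ty": 0, "tz": 0, "turn": 0, "grip": 0.0},
    {"tx": 0.5, "ty": 0, "tz": -0.3, "turn": 0, "grip": 0.0},
    {"tx": 0, "ty": 0, "tz": -0.9, "turn": 0, "grip": 0.0},
    {"tx": 0, "ty": 0, "tz": -0.9, "turn": 0, "grip": 0.0},
    {"tx": 0, "ty": 0.2, "tz": -0.9, "turn": 0.1, "grip": 0.3},
    {"tx": -0.7, "ty": 0.25, "tz": -0.84, "turn": 0.13, "grip": 0.5},
    {"tx": -0.7, "ty": 0, "tz": 0, "turn": 0, "grip": 0.5},
    {"tx": -0.7, "ty": 0, "tz": 0, "turn": 0, "grip": 0.5},
    {"tx": 0, "ty": 0, "tz": 0, "turn": 0, "grip": 0.5},
    {"tx": 0, "ty": 0, "tz": 0, "turn": 0, "grip": 0.5}
  ]
}}

```text
time: 49.42
position: [0.6033, -0.1382, 0.2971]
tool_rot: [-0.007, -3.139, -0.001]
ft_force: [-0.3, -0.4, 0.2]
grip_width: 0.492
grip_force: 0.0
```

Run:
```python
from h import *
np.set_printoptions(precision=4,suppress=True)
s=ctrl.get_state();p,K,T=grab('wrist');np.savez('w9.npz',p=p,K=K,T=T);print(s['time'],s['position'],s['tool_rot'],s['ft_force'])
for f in('w3.npz','w9.npz'):
    d=np.load(f);p,K,T=d['p'],d['K'],d['T'];u,v=proj(K,T,np.array([.53,-.1605,.127])).astype(int);print(f,u,v)
    for r in range(v-14,v+44,4): print(r,' '.join('%2d'%(p[r,c].mean()//10) for c in range(u-14,u+16)))
    h=cv2.cvtColor(p,cv2.COLOR_RGB2HSV)
    for nm,a in(('b',((105,130,60),(122,255,255))),('y',((22,150,100),(33,255,255)))):print(nm,int((cv2.inRange(h,*a)[100:240,130:420]>0).sum()))
```

```text
49.425 [ 0.6033 -0.1382  0.2971] [-0.0066 -3.1387 -0.0011] [-0.2543 -0.4285  0.2022]
w3.npz 248 123
109  9  9  9  9  9  9  9  9  9  9  9  9  9  9  9  9  9 10  9  9 11 15 17 17 17 17 17 17 17 17
113  9  9  9  9  9  9  9 10  9  9  9  9  9  9  9  9  9 10  9 11 14 17 17 17 17 17 17 17 17 17
117  9  9  9  9  9  9  9  9  9  9  9  8  8  8  7  8  8  8 11 13 16 17 17 17 17 17 17 17 17 17
121  9  9  9  9  9  9  9  9  8  8  9  9 10 10 10  9  9  8  7  5  3  4  7 13 16 17 17 17 17 17
125  9  9  9  9  9  9  9  9  8  7  8  8  9  9  9  9  8  7  6  4  3  3  7 13 16 17 17 17 17 17
129  8  8  9  9  9  9  9  9  9  9  8  8  8  9  9  9  8  7  6  8 10 11 14 16 17 17 17 17 17 17
133  9  9  9  9  9  9  9  9  9  9  8  8  9 10 10 10  9  8  7  8 11 12 13 16 17 17 17 17 17 17
137  8  9  9  9  9  9  9  9  9  9  9  8  8  9 10 10  9  8  8 11 14 13 13 15 17 17 17 17 17 17
141  8  8  9  9  9  9  9  9  9  9  9  8  8  9 10 10 10  8  8 10 14 14 13 15 17 17 17 17 17 17
145  9  9  9  9  9  9  9  9  9  9  9  8  9  9 10 10 10  9  8 10 14 14 13 15 17 17 17 17 17 17
149  9  9  9  9  9  9  9  9  9  9  9  8  8  9 10 10 10  9  8
[... 1149 characters left out ...]
7  7  7  7  9 10 10 10 10 10 10 10
129  9  9  9  9  9  9  9  9  9  9  9  8  9  9 10 10  9  8  7  6  7  7  8 10 10 10 10 10 10 11
133  8  9  9  9  9  9  9  9  9  9  9  9  8  9 10 10 10  8  7  6  7  7  8  9 10 10  9 11 14 16
137  9  9  9  9  9  9  9  9  9  9  9  8  8  9 10 10 10  9  8  7  7  7  8  9  9 10 12 15 17 17
141  9  9  9  9  9  9  9  9  9  9  9  8  8  9 10 10 10  9  8  7  7  7  7  9 13 16 17 17 17 17
145  7  7  7  7  7  7  7  7  7  7  6  5  7  9 10 10 10  9  8  7  7  7  5  4  4  5  5  5  5  7
149  7  7  7  7  7  7  6  6  6  6  6  6  7  9  9 10 10  9  8  7  5  5  5  5  5  5  5  5  5  5
153  8  8  8  8  8  8  8  8  9  9  9  9  9  9  9  9  9  9  9  9  9  9  9 10 10 10 10 10 10 10
b 0
y 0
```

```bash
python3 -c "
from bench import ctrl
print(ctrl.close_job())"
```

```text
the job is handed in; nothing more can be done
None
```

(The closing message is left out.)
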